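# Pull a lino print on a wooden tag in the hinged block press

### The job

Get a lino print pressed onto the wooden tag: lay the mounted lino block flat, carved face up, on the bed of the open press, snug in the corner of the two brass lay strips, and lay the plain plywood tag on top of it with their edges flush. Then swing the clear platen down by its handle until it lies on the tag, press it down firmly for a moment, and leave the press closed. Leave the other printing tools on the table where they are.

Things in the scene. Friction and masses are not known exactly. Their poses are not given: they have to be found in the camera images.
- block_center (a point): centre (half-way up) of the mounted lino block, a loose flat plate 80 x 50 x 8 mm (x, y, z): grey-green linoleum with a carved leaf on a brown backing, about 35 g. It starts flat on the table, carved face up. x along the 80 mm length, y along the 50 mm width, z up; either end may be the far end in the press.
- blank_center (a point): centre (half-way up) of the plywood tag, a loose plain plate 80 x 50 x 5 mm of light wood with no carving, about 18 g. It starts lying flat on the table. x along the length, y along the width, z up; either face and either end will do.
- press: the press, fixed. Origin on the table; x points from its open front to the rear hinge, y left, z up. Ply base board 235 x 220 mm (x -100 to 135, y -110 to 110 mm), its top, the bed, 26 mm above the table. Hinge cheeks rise 30 mm above the bed at x = 110, y = +-97 mm. The open platen hangs over the bed, so the block's place must be reached slantwise from the front.
- lay_corner (a point): point on the bed where the inner faces of the two 6 mm high, 6 mm thick brass lay strips meet; axes as the press. The far strip lies beyond it (+x) and runs 60 mm to the right (-y); the side strip lies left of it (+y) and runs only 20 mm forward (-x). The block goes with its length along x; fully home, its centre is at x -40, y -25, z +4 mm from this point.
- hinge_line (a point): middle of the platen's hinge axis (which runs along the press's y), 13 mm above the bed; from lay_corner it is 60 mm further in x and 25 mm to the right (-y). Axes as the press.
- platen (a joint): opening angle of the clear platen, rad: 0 when level on block plus tag, grows as it opens; range -0.05 to 1.10, starts 0.96 to 1.08. The stiff hinge holds it where it is left; 1 to 3 N at the handle swings it down. A sheet 10 mm thick, 170 mm wide, 10 to 195 mm from the hinge axis, underside in the plane of the axis, free end towards the front.
- handle (a point): middle of the platen's handle, a round wooden bar 16 mm thick along y, free for 100 mm between two steel arms. At opening angle a it is, from hinge_line in the press's axes, at x = -245 cos a + 30 sin a, z = 245 sin a + 30 cos a (mm). The platen's front rail ends 52 mm from the bar's centre. This point turns with the platen.
- baren: bystander: hand baren, pale round disc of 110 mm with an arched strap handle, 44 mm high; origin under its centre
- brayer: bystander: ink roller lying down, black rubber roller 64 mm wide on a steel fork with a black handle, about 165 mm long and 36 mm high; origin at the underside near the middle of its length
- gouges: bystander: white shallow tray 200 x 92 x 22 mm with four wood-handled gouges; origin under its centre
- lino_sheet: bystander: uncut square sheet of soft lino 100 x 100 x 5 mm; origin under its centre
Mind the look-alikes: they are no part of the job. What is shaped like the part that bears blank_center but orange is not meant.

How it is judged:
By the outcome, as a careful person would: the job done as asked, in the order asked, and still so for the second after the job is handed in, with the robot touching nothing.
It also fails if it takes over 72 s, if anything falls off the work surface, if the arm or the gripper's body presses on something with over 40 N, if the wrist force passes 120 N, or if a joint passes its speed limit or range.

### The arm

A 6-joint arm with a two-finger parallel gripper is mounted at the origin on the work surface. World frame = base frame: x ahead of the robot, y to its left, z up, the work surface at z = 0. Lengths are in m, angles in rad, forces in N, time in s.
With the tool pointing down it reaches from about 0.4 to 0.825 m from the base axis. Payload 7 kg.
Tool frame: the origin (TCP) lies at the centre of the arm's flange, where the gripper is bolted on; the fingertips stand 178 mm ahead of it and the grasp point (between the pads) lies 159 mm ahead of it; z points along the fingers, y is the direction in which the jaws open and shut (so a half turn about z gives the same grasp; the last joint's range is limited). The gripper opens to 88 mm and grips with 3 to 60 N. Pads are 19 mm wide; open, the fingers measure 130 mm over their backs; the gripper's body (78 mm by 193 mm) begins 47 mm behind the grasp point.
Start: joints at [1.444, 0.359, 0.012, 0, -1.224, -0.288], TCP at [0.272, 0.618, 0.405] pointing down, gripper open.
Joint ranges: [-3.07, 3.07], [-1.43, 2.12], [-1.02, 1.25], [-3.03, 1.67], [-3.05, -0], [-3.03, 3.03]. Speed limits (rad/s): [2.39, 2.39, 3.01, 3.14, 3.14, 3.14].

### API

Orientations are given as [roll, pitch, yaw] about the fixed x, y, z axes, in that order (R = Rz(yaw) Ry(pitch) Rx(roll)).
In Python, from station import * gives the robot as it stands.
- The arm moves only by the tool send_rows, never from a script. Its argument "motion" is a list of rows, each an object with "offset": the shift along the tool's x, y, z in cm, a list of three; "turn": the turn about the tool's z in degrees. In form: [{"offset": [x, y, z], "turn": turn}, ...]. A call has 1 to 8 rows; each row is the pose to reach, as a shift and turn from the pose commanded when the call began, along the tool's axes at that moment; what a row does not reach only later rows make up. A row lasts 1/10 s, in which the tool goes at most 50 mm and 8.59 degrees, less where a joint would pass 70% of its speed; a pose out of reach is approached as far as the arm can. A call with a gripper value outside its range is refused whole. "hand" is the opening, from -1 (shut) to 1 (fully open), set as the call begins (left out, the last holds). The fingers move at their own pace and stop on an object; "squeeze" is the grip in N (left out, the last holds). Time passes only in rows, so rows that repeat a pose let the fingers close. It gives the time, the measured TCP pose, the force and the opening at its end, in the units of the state.
- get_state(): the state, without advancing time (a new reading comes with each control period).
- grab_frame(name): name is "side" or "top" or "wrist"; returns a dict with "frame" (400x640x3 uint8, blue, green, red), "range_z" (400x640 float32, m along the optical axis (not along the pixel's ray), 0 where there is no reading), "vertical_fov" (degrees; the focal length in pixels is half the picture's height over the tangent of half this angle, whatever the lens; pixels are square), "cx", "cy" (the principal point, pixels), "cam_to_world" (4x4, takes a point from camera to world coordinates). Camera axes: x right, y up, looking along -z (the intrinsics and any distortion apply to the point x, -y, -z); pixel columns grow to the right and rows downward; lengths in m; the calibration is good to about 2 mm. The wrist camera is an equidistant fisheye: a pixel r from the principal point sees the ray r / f radians off the axis. A picture is of the moment at which its call begins.
- job_done(): hands the job in, once; it reports no verdict.
The state is a dict: "t": time; "q": joint angles; "qd": joint speeds; "joint_efforts": joint torques, N m; "eef_pos": TCP position; "ee_rot": TCP orientation; "force": force on the tool from outside, world axes, zero at the start; "moment": the same for the moment, N m; "width": finger opening in m.
Only numpy, scipy, OpenCV 4.12 (cv2) and the standard library are available. Lean on these libraries where they do the work, as an engineer would, in place of code of your own. Each camera call takes 0.05 s, during which the arm holds its last target. There are 200 camera calls.

## Working session

There is one attempt and no reset: what is moved stays moved. The work goes in short steps, Python scripts to look and compute and a tool call to move; the robot and the scene stay as the last step left them, time stands still between calls to the robot, and variables do not carry over. Pictures are saved under pics/ and viewed, about 8 in all and at most 12, crops included, and the job is handed in when it is done.

Besides the shell and the picture viewer there is one more tool, called after "Emit:" as a command line: name --argument value ..., lists and objects as JSON in quotes. send_rows: Moves the arm, as the interface text tells. Its arguments: {"type":"object","properties":{"motion":{"type":"array"},"hand":{"type":"number"},"squeeze":{"type":"number"}},"required":["motion"]}

```bash
ls; mkdir -p pics
cat > h.py <<'E'
from station import *
import numpy as np, cv2
from scipy.spatial.transform import Rotation as R
def load(n):
    d=grab_frame(n); np.savez(f'pics/{n}_last.npz',**d); return d
def foc(d): return d['frame'].shape[0]/2/np.tan(np.radians(d['vertical_fov'])/2)
def rays(d,uv,fish=False):
    uv=np.atleast_2d(np.array(uv,float)); f=foc(d)
    p=(uv-[d['cx'],d['cy']])/f
    if fish:
        r=np.linalg.norm(p,axis=1,keepdims=True); s=np.where(r>1e-9,np.sin(r)/np.maximum(r,1e-9),1)
        v=np.c_[p*s,np.cos(r)]
    else: v=np.c_[p,np.ones(len(p))]
    v=v*[1,-1,-1]
    T=d['cam_to_world']; return T[:3,3],v@T[:3,:3].T
def plane(d,uv,z,fish=False):
    o,v=rays(d,uv,fish); return o+v*((z-o[2])/v[:,2])[:,None]
def depthpt(d,uv,fish=False):
    uv=np.atleast_2d(uv).astype(int); o,v=rays(d,uv,fish)
    T=d['cam_to_world']; zc=-(v@T[:3,2]); D=d['range_z'][uv[:,1],uv[:,0]]
    return o+v*(D/zc)[:,None]
E
python3 - <<'E'
from h import *
for n in('side','top','wrist'):
    d=load(n); cv2.imwrite(f'pics/{n}0.png',d['frame']); print(n,d['vertical_fov'],d['cx'],d['cy'],np.round(d['cam_to_world'],3).tolist())
print(get_state())
E
```

```text
pics
side 43.40193831295566 312.92981013785663 204.41142968311217 [[0.911, 0.327, -0.25, 0.091], [-0.411, 0.701, -0.583, -1.004], [-0.015, 0.634, 0.773, 1.405], [0.0, 0.0, 0.0, 1.0]]
top 54.85995674178306 317.480607946237 197.49023052028411 [[-0.005, 0.997, -0.079, 0.418], [-1.0, -0.006, -0.019, -0.021], [-0.02, 0.079, 0.997, 1.482], [0.0, 0.0, 0.0, 1.0]]
wrist 65.70646984690485 326.7363477267302 196.23068991687109 [[-0.403, 0.873, 0.275, 0.347], [-0.915, -0.385, -0.12, 0.584], [0.001, -0.299, 0.954, 0.384], [0.0, 0.0, 0.0, 1.0]]
{'t': 0.15, 'q': array([ 1.44408257e+00,  3.59249137e-01,  1.12900983e-02, -2.23316624e-04,
       -1.22408878e+00, -2.88091617e-01]), 'qd': array([ 2.03917318e-05, -2.35899028e-03,  3.63538386e-03,  7.46517036e-05,
        3.35453564e-04, -1.44709847e-03]), 'joint_efforts': array([-5.10108057e-04, -5.83276033e+01,  2.93291295e+01,  7.00129107e+00,
        8.79694446e-03, -1.09274908e-04]), 'eef_pos': array([0.27199241, 0.6176361 , 0.40393513]), 'ee_rot': array([ 3.14033308e+00, -1.54299123e-04, -4.14881295e-01]), 'force': array([ 0.19488263, -0.66916579, -1.03466971]), 'moment': array([ 0.01747113, -0.02117054,  0.02876488]), 'width': 0.08741053910846573}
```

View pics/top0.png

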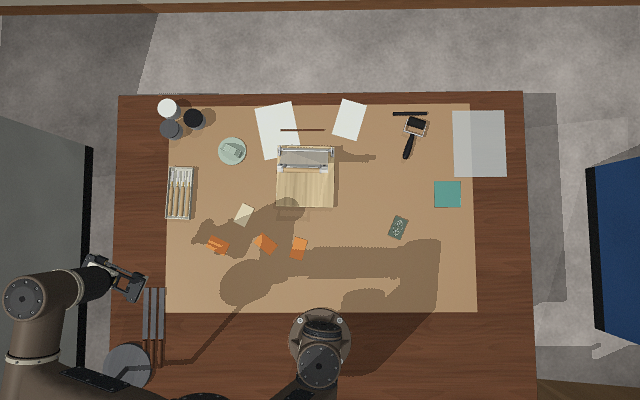

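View pics/side0.png

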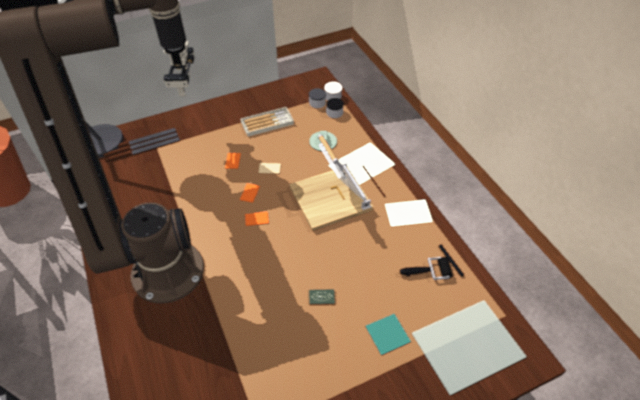

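Top view: lino block is grey-green at (398,228), plywood tag is cream at (244,214). The press is at (305,180) with its open front towards the robot. Candidates for the tag are cream (244,214) and orange (218,245), (265,244), (299,248). Only the cream one is plain light wood, and I'll confirm that in a crop while measuring.

Run:
```python
from h import *
ds={n:dict(np.load(f'pics/{n}_last.npz')) for n in('top','side')}
def seg(n,seed,rad,z):
    d=ds[n]; lab=cv2.cvtColor(d['frame'],cv2.COLOR_BGR2LAB).astype(float)
    u,v=seed; 
    # local foreground: differs from table colour (median of the ring)
    x0,y0=u-rad,v-rad; w=lab[y0:v+rad,x0:u+rad]
    ring=np.r_[w[0],w[-1],w[:,0],w[:,-1]]
    bg=np.median(ring[:, 1:],0)
    m=(np.linalg.norm(w[:,:,1:]-bg,axis=2)>9).astype(np.uint8)
    k,l,s,c=cv2.connectedComponentsWithStats(m)
    i=1+np.argmax(s[1:,4]); cen=c[i]+[x0,y0]
    cnt=max(cv2.findContours((l==i).astype(np.uint8),0,1)[0],key=len).reshape(-1,2)+[x0,y0]
    P=plane(d,cnt,z)[:,:2].astype(np.float32); r=cv2.minAreaRect(P*1000)
    print(n,seed,'cen px',cen.round(1),'area',s[i,4],'plane',plane(d,cen,z).round(4),'rect',np.round(r[0],1),np.round(r[1],1),round(r[2],1), 'depthz',depthpt(d,cen.round())[0].round(4))
    return cen
def tri(a,b):
    o1,v1=rays(ds['top'],a);o2,v2=rays(ds['side'],b);v1=v1[0]/np.linalg.norm(v1);v2=v2[0]/np.linalg.norm(v2)
    s=np.linalg.lstsq(np.c_[v1,-v2],o2-o1,rcond=None)[0]; p,q=o1+s[0]*v1,o2+s[1]*v2
    print('tri',((p+q)/2).round(4),'gap',np.linalg.norm(p-q).round(4))
tri(seg('top',(398,228),18,.008),seg('side',(322,297),22,.008))
tri(seg('top',(244,214),16,.005),seg('side',(270,168),16,.005))
t=ds['top']['frame']
a=cv2.resize(t[190:265,190:320],None,fx=4,fy=4,interpolation=2)
b=cv2.resize(t[205:250,375:421],(280,300),interpolation=2)
c=cv2.resize(t[135:220,260:350],None,fx=4,fy=4,interpolation=2)[:300]
c2=cv2.resize(ds['side']['frame'][125:240,280:385],None,fx=2.6,fy=2.6,interpolation=2)
im=np.zeros((600,800,3),np.uint8); im[:300,:520]=a; im[:300,520:]=b; im[300:,:360]=c; im[300:300+c2.shape[0],400:400+c2.shape[1]]=c2[:300]
cv2.imwrite('pics/crop1.png',im)
```

```text
top (398, 228) cen px [397.3 227.4] area 283 plane [[ 0.419  -0.2955  0.008 ]] rect [ 419.2 -295.4] [50.3 79.7] 67.1 depthz [ 0.4205 -0.2944  0.0079]
side (322, 297) cen px [321.5 296.5] area 426 plane [[ 0.4144 -0.3014  0.008 ]] rect [ 414.4 -301. ] [52.7 84.5] 65.3 depthz [ 0.4128 -0.3013  0.006 ]
tri [ 0.4178 -0.2969 -0.0017] gap 0.0025
top (244, 214) cen px [243.4 211.5] area 91 plane [[0.4829 0.2928 0.005 ]] rect [474.5 290.7] [47.  66.7] 63.8 depthz [0.4846 0.2939 0.0073]
side (270, 168) cen px [268.6 168. ] area 221 plane [[0.4645 0.2882 0.005 ]] rect [462.6 286.2] [57.9 83.3] 64.9 depthz [0.4664 0.2897 0.0025]
tri [ 0.4758  0.2982 -0.0086] gap 0.0162
```

View pics/crop1.png

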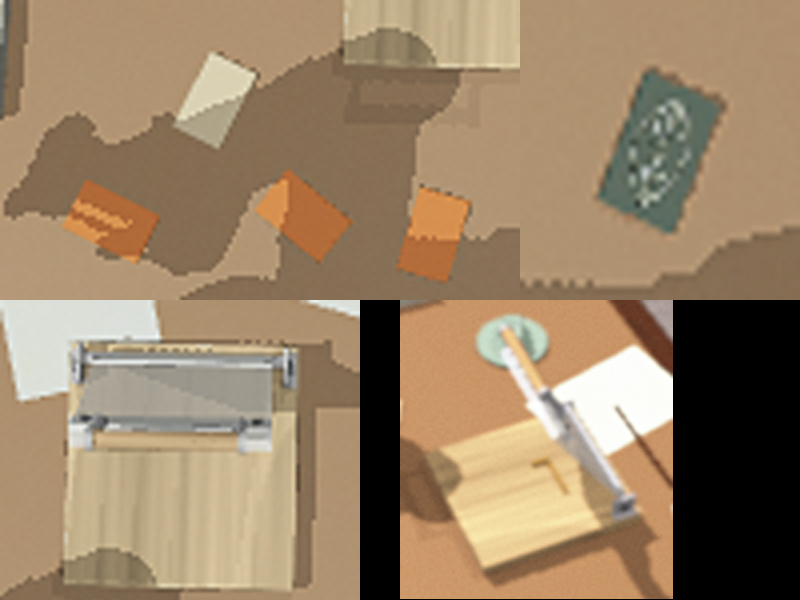

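The cream piece is the plain tag (crop (215,100)); the three others are orange look-alikes. The block shows its carved leaf face up. Next I measure the press and platen from depth, and re-segment the tag.

Run:
```python
from h import *
ds={n:dict(np.load(f'pics/{n}_last.npz')) for n in('top','side')}
G=[]
for n,bx in(('top',(262,135,348,222)),('side',(280,125,385,240))):
    d=ds[n]; u,v=np.meshgrid(range(bx[0],bx[2]),range(bx[1],bx[3])); uv=np.c_[u.ravel(),v.ravel()]
    P=depthpt(d,uv); G.append(P)
    bgr=d['frame'][uv[:,1],uv[:,0]].astype(int)
    m=(P[:,2]>.018)&(P[:,2]<.034)&(P[:,0]>.4)
    im=np.zeros((bx[3]-bx[1],bx[2]-bx[0]),np.uint8); im.ravel()[m]=255
    k,l,s,c=cv2.connectedComponentsWithStats(im); i=1+np.argmax(s[1:,4]); mm=(l==i).ravel()
    Q=P[mm]; r=cv2.minAreaRect((Q[:,:2]*1000).astype(np.float32)); print(n,'bed z',np.median(Q[:,2]).round(4),'rect',np.round(r,1) if 0 else r, 'ext',np.percentile(Q,[1,99],axis=0).round(3).tolist())
    h=(P[:,2]>.08)&(P[:,2]<.4); H=P[h]; print('high',len(H),np.percentile(H,[2,50,98],axis=0).round(3).tolist())
    w=h&(bgr[:,2]-bgr[:,0]>35); 
    if w.sum(): print('wood high',w.sum(),np.median(P[w],0).round(4),np.percentile(P[w],[5,95],axis=0).round(3).tolist())
    c=cv2.cvtColor(d['frame'],cv2.COLOR_BGR2HSV)[uv[:,1],uv[:,0]]
    np.savez(f'pics/{n}_press.npz',P=P,uv=uv,hsv=c)
# tag by depth-free: V/S low saturation against table
for n,(u,v),rad in(('top',(244,214),16),('side',(270,168),16)):
    d=ds[n]; hsv=cv2.cvtColor(d['frame'],cv2.COLOR_BGR2HSV)[v-rad:v+rad,u-rad:u+rad]
    m=(hsv[:,:,1]<85).astype(np.uint8) ; k,l,s,c=cv2.connectedComponentsWithStats(m); i=1+np.argmax(s[1:,4]); 
    cnt=max(cv2.findContours((l==i).astype(np.uint8),0,1)[0],key=len).reshape(-1,2)+[u-rad,v-rad]
    r=cv2.minAreaRect((plane(d,cnt,.005)[:,:2]*1000).astype(np.float32)); print(n,s[i,4],c[i]+[u-rad,v-rad],r)
```

```text
top bed z 0.0251 rect ((615.0283203125, 54.50965881347656), (219.73875427246094, 231.7407989501953), 88.27262115478516) ext [[0.501, -0.053, 0.019], [0.704, 0.164, 0.032]]
high 951 [[0.597, -0.026, 0.084], [0.643, 0.053, 0.162], [0.693, 0.135, 0.272]]
wood high 173 [0.6025 0.0541 0.2673] [[0.596, 0.003, 0.262], [0.609, 0.108, 0.272]]
side bed z 0.0242 rect ((610.33935546875, 49.64720153808594), (226.46371459960938, 235.98931884765625), 88.23558044433594) ext [[0.495, -0.06, 0.018], [0.705, 0.159, 0.032]]
high 576 [[0.591, -0.036, 0.086], [0.609, 0.014, 0.206], [0.685, 0.125, 0.271]]
wood high 162 [0.5996 0.0384 0.2649] [[0.592, -0.034, 0.132], [0.642, 0.105, 0.271]]
top 288 [243.17013889 214.47569444] ((471.2902526855469, 293.7786865234375), (51.65629196166992, 82.46993255615234), 62.16286087036133)
side 182 [269.78021978 167.32417582] ((468.4775695800781, 289.2242431640625), (47.570350646972656, 75.2555923461914), 64.89207458496094)
```

```bash
cat >> h.py <<'E'
def go(x,y,z,yawdeg,cmd=None):
    """print tool-axis offset (cm) and turn (deg) to a world TCP target, tool down"""
    s=get_state(); M=R.from_euler('xyz',s['ee_rot']).as_matrix()
    o=M.T@(np.array([x,y,z])-s['eef_pos'])*100
    t=-(yawdeg-np.degrees(s['ee_rot'][2])); t=(t+180)%360-180
    print('t',round(s['t'],2),'pos',s['eef_pos'].round(4),'rpy',np.degrees(s['ee_rot']).round(2),'q6',s['q'][5].round(2),'F',s['force'].round(1),'w',round(s['width'],4),'-> offset',o.round(2),'turn',round(t,1))
E
python3 - <<'E'
from h import *
go(.47,.06,.42,-181.7)
E
```

```text
t 0.15 pos [0.272  0.6176 0.4039] rpy [ 1.7993e+02 -1.0000e-02 -2.3770e+01] q6 -0.29 F [ 0.2 -0.7 -1. ] w 0.0874 -> offset [40.6  43.05 -1.55] turn 157.9
```

Emit:
send_rows --motion '[{"offset": [40.6, 43.0, -1.5], "turn": 150}, {"offset": [40.6, 43.0, -1.5], "turn": 150}, {"offset": [40.6, 43.0, -1.5], "turn": 150}, {"offset": [40.6, 43.0, -1.5], "turn": 150}, {"offset": [40.6, 43.0, -1.5], "turn": 150}, {"offset": [40.6, 43.0, -1.5], "turn": 150}, {"offset": [40.6, 43.0, -1.5], "turn": 150}, {"offset": [40.6, 43.0, -1.5], "turn": 150}]' --hand -1 --squeeze 30

```text
t: 0.95
eef_pos: [0.4061, 0.2389, 0.415]
ee_rot: [-3.141, 0.0, -1.62]
force: [1.0, 0.2, 0.5]
width: 0.0291
```

Run:
```python
from h import *
go(.47,.06,.42,-181.7)
```

```text
t 0.95 pos [0.4061 0.2389 0.415 ] rpy [-1.7999e+02  2.0000e-02 -9.2850e+01] q6 -1.0 F [1.  0.2 0.5] w 0.0291 -> offset [17.55 -7.27 -0.51] turn 88.9
```

Emit:
send_rows --motion '[{"offset": [17.5, -7.3, -0.5], "turn": 89}, {"offset": [17.5, -7.3, -0.5], "turn": 89}, {"offset": [17.5, -7.3, -0.5], "turn": 89}, {"offset": [17.5, -7.3, -0.5], "turn": 89}, {"offset": [17.5, -7.3, -0.5], "turn": 89}, {"offset": [17.5, -7.3, -0.5], "turn": 89}, {"offset": [17.5, -7.3, -0.5], "turn": 89}, {"offset": [17.5, -7.3, -0.5], "turn": 89}]'

```text
t: 1.75
eef_pos: [0.4712, 0.0626, 0.4196]
ee_rot: [3.142, -0.0, -2.822]
force: [-0.1, 0.0, -0.4]
width: 0.0002
```

Emit:
send_rows --motion '[{"offset": [0, 0, 0], "turn": 20}, {"offset": [0, 0, 0], "turn": 20}, {"offset": [0, 0, 0], "turn": 20}, {"offset": [0, 0, 0], "turn": 20}]'

```text
t: 2.15
eef_pos: [0.4712, 0.0629, 0.4197]
ee_rot: [-3.142, -0.0, 3.119]
force: [0.3, 0.2, 0.4]
width: 0.0001
```

Run:
```python
from h import *
go(.47,.06,.42,-181.7)
d=load('wrist'); cv2.imwrite('pics/w1.png',d['frame']); print(d['cam_to_world'].round(3).tolist())
```

```text
t 2.15 pos [0.4712 0.0629 0.4197] rpy [-1.8000e+02 -2.0000e-02  1.7869e+02] q6 -2.14 F [0.3 0.2 0.4] w 0.0001 -> offset [ 0.11 -0.29 -0.03] turn 0.4
[[0.023, -0.954, -0.3, 0.39], [1.0, 0.022, 0.007, 0.064], [0.0, -0.3, 0.954, 0.399], [0.0, 0.0, 0.0, 1.0]]
```

View pics/w1.png

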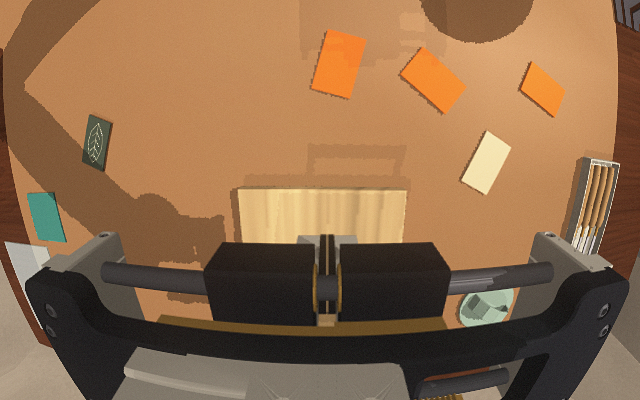

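Run:
```python
from h import *
print(get_state()['q'].round(3))
d=dict(np.load('pics/wrist_last.npz')); f=d['frame']; hsv=cv2.cvtColor(f,cv2.COLOR_BGR2HSV)
def seg(name,m,box,z):
    x0,y0,x1,y1=box; w=m[y0:y1,x0:x1].astype(np.uint8); k,l,s,c=cv2.connectedComponentsWithStats(w); i=1+np.argmax(s[1:,4])
    cnt=max(cv2.findContours((l==i).astype(np.uint8),0,1)[0],key=len).reshape(-1,2)+[x0,y0]
    P=plane(d,cnt,z,True); r=cv2.minAreaRect((P[:,:2]*1000).astype(np.float32)); cc=(c[i]+[x0,y0])
    print(name,cc.round(1),s[i,4],np.round(r[0],1),np.round(r[1],1),round(r[2],2),'depth',depthpt(d,cc.round(),True).round(4))
seg('tag',(hsv[:,:,1]<90)&(hsv[:,:,2]>150),(450,120,522,205),.005)
seg('block',(hsv[:,:,0]>40)|(hsv[:,:,1]<80),(70,105,125,180),.008)
print('front edge',plane(d,[[238,188],[322,187.5],[407,189]],.026,True).round(4).tolist())
print('bed depth',depthpt(d,[[260,215],[320,215],[385,215]],True).round(4).tolist())
# side-view brass
s=dict(np.load('pics/side_last.npz')); hs=cv2.cvtColor(s['frame'],cv2.COLOR_BGR2HSV)[175:205,320:355]
m=((hs[:,:,1]>130)&(hs[:,:,2]<215)).astype(np.uint8)
for r in m: print(''.join('#' if a else '.' for a in r))
```

```text
[ 0.548  0.014 -0.387 -0.    -1.171 -2.14 ]
tag [486.3 162.8] 1566 [469.6 290.2] [49.  79.3] 63.42 depth [[0.4696 0.2892 0.0044]]
block [ 95.6 142.1] 1095 [ 417.1 -297.5] [51.  79.5] 66.28 depth [[ 0.4165 -0.2968  0.0062]]
front edge [[0.4935, -0.0524, 0.026], [0.4956, 0.0561, 0.026], [0.4999, 0.165, 0.026]]
bed depth [[0.5313, -0.0265, 0.0252], [0.5326, 0.0525, 0.0256], [0.535, 0.1374, 0.0252]]
...................................
...................................
...................................
...................................
...................................
...................................
...................................
...................................
...................................
...................................
...................................
.............####..................
...........#######.................
...........##...##.................
...................................
...................................
...................#...............
...................##..............
....................#..............
....................##.............
.....................#.............
......................#............
.......................#...........
...................................
...................................
...................................
...................................
...................................
...................................
...................................
```

Emit:
send_rows --motion '[{"offset": [-3.0, -0.8, 0], "turn": 0.4}, {"offset": [-7.0, -0.8, 0], "turn": 0.4}, {"offset": [-9.5, -0.8, 0], "turn": 0.4}, {"offset": [-10.3, -0.8, 0], "turn": 0.4}, {"offset": [-11.0, -0.8, 0], "turn": 0.4}, {"offset": [-11.6, -0.8, 0], "turn": 0.4}, {"offset": [-12.0, -0.8, 0], "turn": 0.4}, {"offset": [-12.2, -0.8, 0], "turn": 0.4}]'

```text
t: 3.0
eef_pos: [0.5915, 0.052, 0.4203]
ee_rot: [-3.141, -0.003, 3.113]
force: [-8.5, 0.6, 6.2]
width: 0.0005
```

Emit:
send_rows --motion '[{"offset": [-0.3, 0, 0], "turn": 0}, {"offset": [-0.5, 0, 0], "turn": 0}, {"offset": [-0.6, 0, 0], "turn": 0}]'

```text
t: 3.3
eef_pos: [0.5973, 0.0519, 0.4206]
ee_rot: [-3.141, -0.002, 3.113]
force: [-7.8, 0.2, 5.7]
width: 0.0001
```

Run:
```python
from h import *
go(.6,.054,.42,-181.7)
d=load('side'); 
u,v=np.meshgrid(range(280,385),range(125,240)); uv=np.c_[u.ravel(),v.ravel()]; P=depthpt(d,uv); b=d['frame'][uv[:,1],uv[:,0]].astype(int)
w=(P[:,2]>.22)&(P[:,2]<.29)&(b[:,2]-b[:,0]>35); print(w.sum(),np.percentile(P[w],[5,50,95],axis=0).round(3).tolist())
s=dict(np.load('pics/side_last.npz'))
print(plane(s,[[331,188],[336,186.5],[337,187.5],[343,198]],.032).round(4).tolist())
a=cv2.resize(d['frame'][60:260,250:450],(600,600),interpolation=2); cv2.imwrite('pics/s2.png',a)
```

```text
t 3.3 pos [0.5973 0.0519 0.4206] rpy [-1.7997e+02 -1.4000e-01  1.7838e+02] q6 -2.01 F [-7.8  0.2  5.7] w 0.0001 -> offset [-0.26  0.22  0.06] turn 0.1
8 [[0.58, 0.037, 0.249], [0.582, 0.049, 0.25], [0.585, 0.06, 0.254]]
[[0.6266, 0.0736, 0.032], [0.6462, 0.0725, 0.032], [0.6474, 0.0666, 0.032], [0.6449, 0.0128, 0.032]]
```

View pics/s2.png

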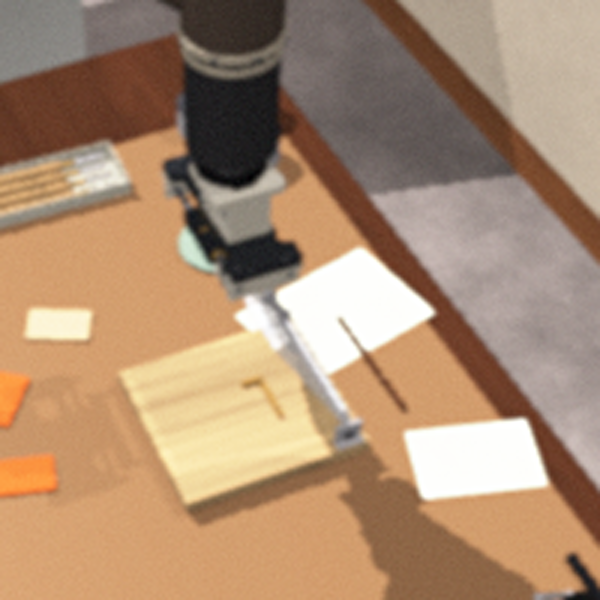

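Emit:
send_rows --motion '[{"offset": [-0.15, 0, 0], "turn": 0}, {"offset": [-0.3, 0, 0], "turn": 0}, {"offset": [-0.3, 0, 0], "turn": 0}]'

```text
t: 3.65
eef_pos: [0.6004, 0.0518, 0.4206]
ee_rot: [-3.141, -0.002, 3.113]
force: [-6.2, 0.2, 6.8]
width: 0.0005
```

Emit:
send_rows --motion '[{"offset": [4, 0, 0], "turn": 0}, {"offset": [7, -4, 0], "turn": 8}, {"offset": [9, -8, 0], "turn": 16}, {"offset": [9.4, -13, 1], "turn": 22}, {"offset": [9.4, -18, 2], "turn": 22}, {"offset": [9.2, -23, 3.5], "turn": 22}, {"offset": [9, -28, 4], "turn": 22}, {"offset": [9, -33, 4], "turn": 22}]'

```text
t: 4.45
eef_pos: [0.5017, -0.2721, 0.3796]
ee_rot: [3.141, -0.0, 2.73]
force: [1.0, 0.1, 0.8]
width: 0.0005
```

Run:
```python
from h import *
go(.509,-.338,.36,-203.7)
```

```text
t 4.45 pos [ 0.5017 -0.2721  0.3796] rpy [ 1.7999e+02 -1.0000e-02  1.5641e+02] q6 -1.83 F [1.  0.1 0.8] w 0.0005 -> offset [-3.31 -5.75  1.96] turn 0.1
```

Emit:
send_rows --motion '[{"offset": [-2, -3, 2], "turn": 0}, {"offset": [-3.3, -5.7, 2], "turn": 0}, {"offset": [-3.3, -5.7, 2], "turn": 0}, {"offset": [-3.3, -5.7, 2], "turn": 0}]' --hand 0.6

```text
t: 4.85
eef_pos: [0.5094, -0.3364, 0.3598]
ee_rot: [3.141, -0.0, 2.728]
force: [-0.9, 0.4, -0.5]
width: 0.0267
```

```bash
cat >> h.py <<'E'
def plate(kind,box,z,pic=None):
    d=load('wrist'); 
    if pic: cv2.imwrite(pic,d['frame'])
    hsv=cv2.cvtColor(d['frame'],cv2.COLOR_BGR2HSV)
    m=((hsv[:,:,0]>40)|(hsv[:,:,1]<80)) if kind=='block' else (hsv[:,:,1]<90)&(hsv[:,:,2]>150)
    x0,y0,x1,y1=box; w=cv2.morphologyEx(m[y0:y1,x0:x1].astype(np.uint8),cv2.MORPH_CLOSE,np.ones((5,5))); k,l,s,c=cv2.connectedComponentsWithStats(w); i=1+np.argmax(s[1:,4])
    cnt=max(cv2.findContours((l==i).astype(np.uint8),0,1)[0],key=len).reshape(-1,2)+[x0,y0]
    r=cv2.minAreaRect((plane(d,cnt,z,True)[:,:2]*1000).astype(np.float32)); cc=c[i]+[x0,y0]
    print(kind,'px',cc.round(1),s[i,4],'rect',np.round(r[0],1),np.round(r[1],1),round(r[2],2),'depth',depthpt(d,cc.round(),True).round(4),'cam',d['cam_to_world'][:3,3].round(3))
    return d,cc
E
python3 - <<'E'
from h import *
go(.3795,-.281,.36,-203.7)
d,c=plate('block',(200,20,450,225),.008,'pics/w2.png')
E
```

```text
t 4.85 pos [ 0.5094 -0.3364  0.3598] rpy [ 1.7999e+02 -1.0000e-02  1.5627e+02] q6 -1.72 F [-0.9  0.4 -0.5] w 0.0267 -> offset [ 1.413e+01 -1.600e-01 -1.000e-02] turn -0.0
block px [324.2  84.9] 3406 rect [ 416.8 -299.1] [48.6 78.1] 66.51 depth [[ 0.4173 -0.2992  0.0085]] cam [ 0.435 -0.304  0.34 ]
```

View pics/w2.png

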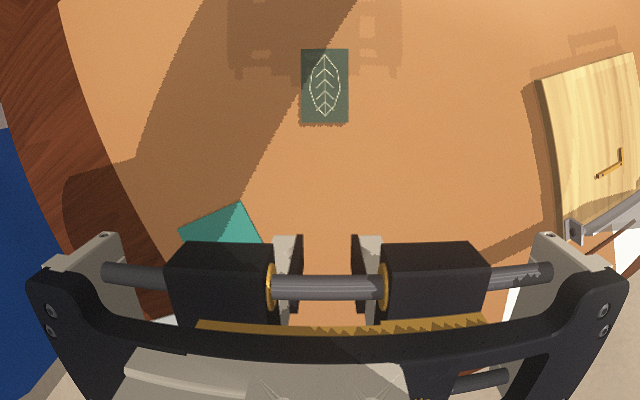

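Wrist view: the block is at (324,85), carved leaf up, top at 8 mm as it must be. The brass lay corner shows at about (619,164). I'm grasping the block by its near end.

Emit:
send_rows --motion '[{"offset": [5, -0.3, 0], "turn": -0.2}, {"offset": [10, -0.3, 0], "turn": -0.2}, {"offset": [14.1, -0.3, 2], "turn": -0.2}, {"offset": [14.1, -0.3, 7], "turn": -0.2}, {"offset": [14.1, -0.3, 12], "turn": -0.2}, {"offset": [14.1, -0.3, 16], "turn": -0.2}, {"offset": [14.1, -0.3, 17.6], "turn": -0.2}, {"offset": [14.1, -0.3, 17.9], "turn": -0.2}]'

```text
t: 5.7
eef_pos: [0.379, -0.2811, 0.1795]
ee_rot: [-3.141, -0.003, 2.734]
force: [0.3, -0.0, 1.1]
width: 0.0698
```

Run:
```python
from h import *
go(.3792,-.2827,.1795,-203.5)
d=dict(np.load('pics/wrist_last.npz'))
print('corner?',plane(d,[[597,178],[620,166],[619,163],[621,150]],.032,True).round(4).tolist())
print('bed near corner depth',depthpt(d,[[600,150],[597,178],[619,164]],True).round(4).tolist())
cv2.imwrite('pics/c3.png',cv2.resize(d['frame'][130:200,570:640],(560,560),interpolation=2))
```

```text
t 5.7 pos [ 0.379  -0.2811  0.1795] rpy [-179.98   -0.18  156.63] q6 -1.76 F [ 0.3 -0.   1.1] w 0.0698 -> offset [-0.08 -0.14  0.  ] turn 0.1
corner? [[0.6503, 0.0117, 0.032], [0.6543, 0.0706, 0.032], [0.6487, 0.0684, 0.032], [0.6309, 0.0764, 0.032]]
bed near corner depth [[0.6166, 0.0315, 0.0255], [0.6522, 0.0145, 0.0293], [0.6501, 0.0681, 0.0321]]
```

View pics/c3.png

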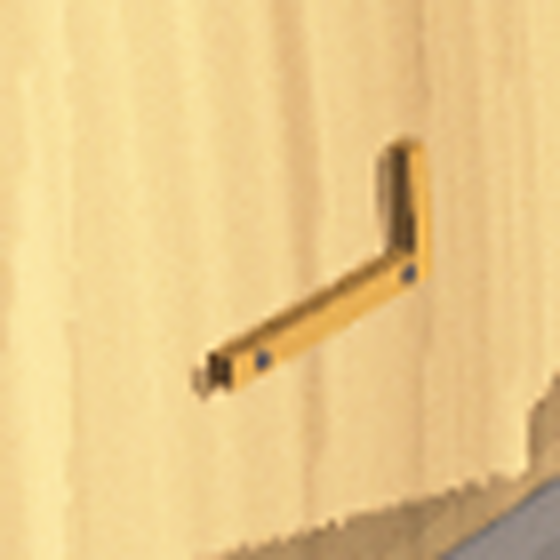

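Emit:
send_rows --motion '[{"offset": [0, -0.1, 0], "turn": 0}, {"offset": [0, -0.1, 0], "turn": 0}, {"offset": [0, -0.1, 0], "turn": 0}, {"offset": [0, -0.1, 0], "turn": 0}, {"offset": [0, -0.1, 0], "turn": 0}]' --hand -1 --squeeze 45

```text
t: 6.2
eef_pos: [0.3798, -0.2832, 0.1821]
ee_rot: [3.141, 0.003, 2.732]
force: [-0.3, 3.8, 7.9]
width: 0.0477
```

Run:
```python
from h import *
d=dict(np.load('pics/wrist_last.npz'))
print('corner',plane(d,[[621.6,161.2],[598.5,174.6],[622,148]],.032,True).round(4).tolist())
go(.3792,-.2827,.1795,-203.5)
```

```text
corner [[0.6485, 0.0757, 0.032], [0.6467, 0.0157, 0.032], [0.6289, 0.0796, 0.032]]
t 6.2 pos [ 0.3798 -0.2832  0.1821] rpy [1.7997e+02 1.5000e-01 1.5654e+02] q6 -1.76 F [-0.3  3.8  7.9] w 0.0477 -> offset [0.08 0.02 0.26] turn 0.0
```

Emit:
send_rows --motion '[{"offset": [0, 0, -0.5], "turn": 0}, {"offset": [0, 0, -2], "turn": 0}, {"offset": [0, 0, -6], "turn": 0}, {"offset": [0, 0, -11], "turn": 0}, {"offset": [0, 0, -14], "turn": 0}, {"offset": [0, 0, -14], "turn": 0}]'

```text
t: 6.8
eef_pos: [0.3803, -0.2837, 0.3261]
ee_rot: [3.141, 0.009, 2.732]
force: [0.4, -0.8, -0.6]
width: 0.0474
```

Run:
```python
from h import *
go(.44,.06,.33,-181.7)
d=load('wrist'); a=d['frame'][150:350,180:480]
s=load('side'); b=s['frame']
pc=np.array([.417,-.299,.16]); # crop side around the block
T=np.linalg.inv(s['cam_to_world']); c=T[:3,:3]@pc+T[:3,3]; f=foc(s); u=int(s['cx']+f*c[0]/-c[2]); v=int(s['cy']-f*c[1]/-c[2]); print(u,v)
im=np.zeros((600,800,3),np.uint8); im[:300,:450]=cv2.resize(a,(450,300)); 
w=b[max(v-50,0):v+50,max(u-66,0):u+66]; im[300:600,:396]=cv2.resize(w,(396,300),interpolation=2); 
t=load('top'); T=np.linalg.inv(t['cam_to_world']); c=T[:3,:3]@pc+T[:3,3]; f=foc(t); u=int(t['cx']+f*c[0]/-c[2]); v=int(t['cy']-f*c[1]/-c[2]); im[300:600,400:796]=cv2.resize(t['frame'][v-50:v+50,u-66:u+66],(396,300),interpolation=2)
cv2.imwrite('pics/g1.png',im)
```

```text
t 6.8 pos [ 0.3803 -0.2837  0.3261] rpy [179.96   0.52 156.55] q6 -1.76 F [ 0.4 -0.8 -0.6] w 0.0474 -> offset [ 8.19 33.91 -0.45] turn -21.7
321 269
```

View pics/g1.png

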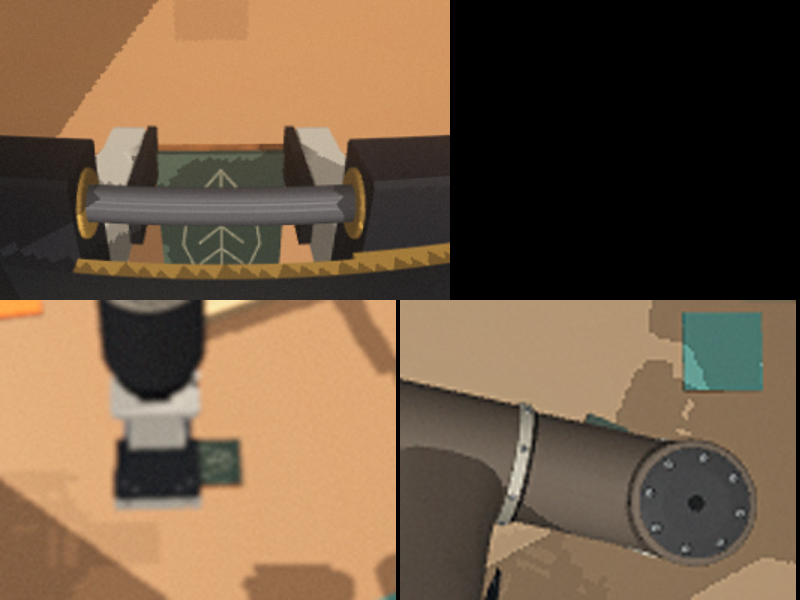

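Picture shows the block held square and level between the pads. Carrying it to the press front.

Emit:
send_rows --motion '[{"offset": [1, 5, 0], "turn": -4}, {"offset": [2, 10, 0], "turn": -8}, {"offset": [3, 14.5, 0], "turn": -12}, {"offset": [3.5, 19, 1], "turn": -16}, {"offset": [4, 23.5, 2], "turn": -20}, {"offset": [4, 28, 4], "turn": -21.7}, {"offset": [4, 32, 6], "turn": -21.7}, {"offset": [4, 34, 7], "turn": -21.7}]'

```text
t: 7.75
eef_pos: [0.4781, 0.0469, 0.2481]
ee_rot: [-3.14, -0.003, 3.112]
force: [-0.6, -0.5, 0.2]
width: 0.0475
```

Run:
```python
from h import *
go(.5543,.0512,.225,-181.7)
```

```text
t 7.75 pos [0.4781 0.0469 0.2481] rpy [-179.9    -0.2   178.33] q6 -2.11 F [-0.6 -0.5  0.2] w 0.0475 -> offset [-7.61  0.66  2.29] turn 0.0
```

Emit:
send_rows --motion '[{"offset": [-3, 0.4, 0.5], "turn": 0}, {"offset": [-6, 0.6, 1.5], "turn": 0}, {"offset": [-7.6, 0.6, 2.4], "turn": 0}, {"offset": [-7.6, 0.6, 3.0], "turn": 0}, {"offset": [-7.6, 0.6, 3.6], "turn": 0}, {"offset": [-7.6, 0.6, 3.8], "turn": 0}]'

```text
t: 8.35
eef_pos: [0.5529, 0.0477, 0.2117]
ee_rot: [-3.141, -0.003, 3.11]
force: [-1.4, 0.5, -0.5]
width: 0.0477
```

Run:
```python
from h import *
go(.5543,.0542,.209,-181.7)
```

```text
t 8.35 pos [0.5529 0.0477 0.2117] rpy [-1.7995e+02 -1.4000e-01  1.7819e+02] q6 -2.04 F [-1.4  0.5 -0.5] w 0.0477 -> offset [-0.12  0.66  0.26] turn -0.1
```

Emit:
send_rows --motion '[{"offset": [0, 0.2, 0.1], "turn": 0}, {"offset": [-0.1, 0.3, 0.2], "turn": 0}, {"offset": [-0.1, 0.3, 0.25], "turn": 0}, {"offset": [-0.1, 0.3, 0.3], "turn": 0}, {"offset": [-0.1, 0.3, 0.3], "turn": 0}]'

```text
t: 8.85
eef_pos: [0.5552, 0.0513, 0.2101]
ee_rot: [3.141, 0.0, 3.111]
force: [0.8, -0.2, -1.3]
width: 0.0475
```

Run:
```python
from h import *
go(.5543,.0542,.209,-181.7)
```

```text
t 8.85 pos [0.5552 0.0513 0.2101] rpy [1.7999e+02 2.0000e-02 1.7823e+02] q6 -2.04 F [ 0.8 -0.2 -1.3] w 0.0475 -> offset [0.1  0.29 0.11] turn -0.1
```

Emit:
send_rows --motion '[{"offset": [0, 0, 0.15], "turn": 0}, {"offset": [0, 0, 0.25], "turn": 0}, {"offset": [0, 0, 0.25], "turn": 0}]'

```text
t: 9.15
eef_pos: [0.5553, 0.0513, 0.2081]
ee_rot: [3.142, 0.001, 3.111]
force: [-3.3, 0.6, 9.1]
width: 0.0477
```

Emit:
send_rows --motion '[{"offset": [0, 0.1, 0], "turn": 0}, {"offset": [0, 0.2, 0], "turn": 0}, {"offset": [0, 0.3, 0], "turn": 0}, {"offset": [0, 0.3, 0], "turn": 0}]'

```text
t: 9.55
eef_pos: [0.5556, 0.0538, 0.2081]
ee_rot: [-3.141, 0.001, 3.111]
force: [-0.6, -4.4, 6.5]
width: 0.0476
```

Run:
```python
from h import *
go(.5543,.0542,.209,-181.7)
```

```text
t 9.55 pos [0.5556 0.0538 0.2081] rpy [-1.7996e+02  5.0000e-02  1.7823e+02] q6 -2.05 F [-0.6 -4.4  6.5] w 0.0476 -> offset [ 0.13  0.04 -0.09] turn -0.1
```

Emit:
send_rows --motion '[{"offset": [0, 0, -0.1], "turn": 0}, {"offset": [0, 0, -0.15], "turn": 0}, {"offset": [0, 0, -0.15], "turn": 0}]'

```text
t: 9.85
eef_pos: [0.5554, 0.054, 0.2088]
ee_rot: [-3.141, 0.0, 3.11]
force: [2.5, -3.6, 0.3]
width: 0.0477
```

Emit:
send_rows --motion '[{"offset": [0, 0.1, 0], "turn": 0}, {"offset": [0, 0.2, 0], "turn": 0}, {"offset": [0, 0.2, 0], "turn": 0}]'

```text
t: 10.15
eef_pos: [0.5552, 0.0553, 0.2086]
ee_rot: [-3.14, -0.001, 3.109]
force: [3.6, -9.5, 0.2]
width: 0.0481
```

Emit:
send_rows --motion '[{"offset": [0, 0.1, 0], "turn": 0}, {"offset": [0, 0.2, 0], "turn": 0}, {"offset": [0, 0.2, 0], "turn": 0}]'

```text
t: 10.45
eef_pos: [0.555, 0.0567, 0.2087]
ee_rot: [-3.139, -0.002, 3.109]
force: [2.8, -13.0, 2.6]
width: 0.0468
```

Emit:
send_rows --motion '[{"offset": [0, -0.15, 0], "turn": 0}, {"offset": [0, -0.3, 0], "turn": 0}, {"offset": [0, -0.3, 0], "turn": 0}]'

```text
t: 10.75
eef_pos: [0.5553, 0.0548, 0.2087]
ee_rot: [-3.141, -0.001, 3.11]
force: [1.0, -4.7, 0.2]
width: 0.0474
```

Emit:
send_rows --motion '[{"offset": [0, 0, 0], "turn": 0}, {"offset": [0, 0, 0], "turn": 0}, {"offset": [0, 0, 0], "turn": 0}]' --hand 0.4

```text
t: 11.05
eef_pos: [0.5554, 0.0556, 0.2088]
ee_rot: [3.141, 0.0, 3.111]
force: [0.5, 0.9, 0.4]
width: 0.0604
```

Emit:
send_rows --motion '[{"offset": [2, 0, 0], "turn": 0}, {"offset": [5, 0, -2], "turn": 0}, {"offset": [8, 0, -6], "turn": 0}, {"offset": [8, 0, -9], "turn": 0}]'

```text
t: 11.45
eef_pos: [0.4723, 0.0574, 0.3]
ee_rot: [-3.142, -0.002, 3.111]
force: [2.4, 0.1, -0.0]
width: 0.0616
```

Run:
```python
from h import *
go(.51,.054,.29,-91.7)
go(.51,.054,.29,-271.7)
s=load('side'); cv2.imwrite('pics/s3.png',cv2.resize(s['frame'][140:240,290:390],(600,600),interpolation=2))
```

```text
t 11.45 pos [0.4723 0.0574 0.3   ] rpy [-1.8000e+02 -1.0000e-01  1.7827e+02] q6 -2.14 F [ 2.4  0.1 -0. ] w 0.0616 -> offset [-3.78 -0.23  0.99] turn -90.0
t 11.45 pos [0.4723 0.0574 0.3   ] rpy [-1.8000e+02 -1.0000e-01  1.7827e+02] q6 -2.14 F [ 2.4  0.1 -0. ] w 0.0616 -> offset [-3.78 -0.23  0.99] turn 90.0
```

View pics/s3.png

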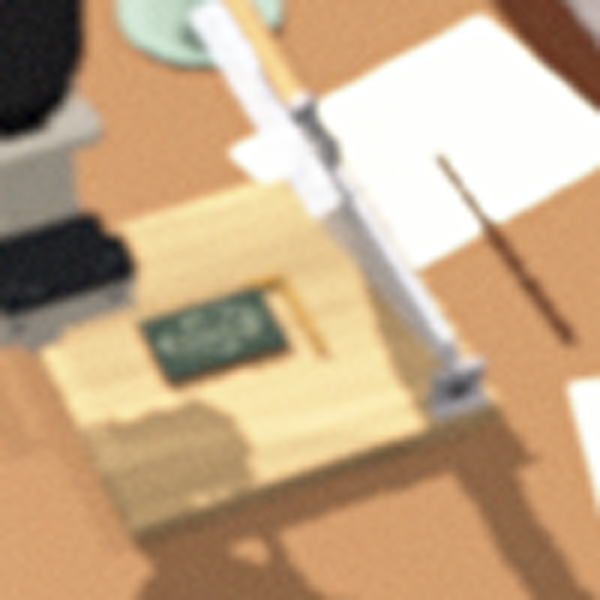

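The block lies flat, touching the side strip at (255,290) and about 10 mm short of the far strip. I'll push it home with the outer back of a finger, jaws along x.

Emit:
send_rows --motion '[{"offset": [0, 0, 0], "turn": -90}, {"offset": [0, 0, 0], "turn": -90}, {"offset": [0, 0, 0], "turn": -90}, {"offset": [0, 0, 0], "turn": -90}, {"offset": [0, 0, 0], "turn": -90}, {"offset": [0, 0, 0], "turn": -90}, {"offset": [0, 0, 0], "turn": -90}, {"offset": [0, 0, 0], "turn": -90}]' --hand 1

```text
t: 12.3
eef_pos: [0.4755, 0.058, 0.2987]
ee_rot: [-3.141, 0.0, -1.966]
force: [0.2, 0.1, 0.7]
width: 0.0877
```

Emit:
send_rows --motion '[{"offset": [0, 0, 0], "turn": -21.4}, {"offset": [0, 0, 0], "turn": -21.4}, {"offset": [0, 0, 0], "turn": -21.4}, {"offset": [0, 0, 0], "turn": -21.4}]'

```text
t: 12.7
eef_pos: [0.4755, 0.058, 0.2987]
ee_rot: [-3.141, 0.0, -1.598]
force: [-0.4, -0.3, 0.1]
width: 0.0875
```

Run:
```python
from h import *
go(.480,.0570,.207,-91.7)
```

```text
t 12.7 pos [0.4755 0.058  0.2987] rpy [-1.7999e+02  2.0000e-02 -9.1540e+01] q6 -0.56 F [-0.4 -0.3  0.1] w 0.0875 -> offset [ 0.09 -0.45  9.17] turn 0.2
```

Emit:
send_rows --motion '[{"offset": [0.1, 0, 4], "turn": 0.2}, {"offset": [0.1, 0, 7.5], "turn": 0.2}, {"offset": [0.1, 0, 9.0], "turn": 0.2}, {"offset": [0.1, 0, 9.2], "turn": 0.2}, {"offset": [0.1, -0.5, 9.2], "turn": 0.2}, {"offset": [0.1, -0.9, 9.2], "turn": 0.2}, {"offset": [0.1, -1.3, 9.2], "turn": 0.2}, {"offset": [0.1, -1.6, 9.2], "turn": 0.2}]'

```text
t: 13.5
eef_pos: [0.4921, 0.0564, 0.2077]
ee_rot: [-3.14, 0.001, -1.603]
force: [0.3, -0.4, -0.1]
width: 0.0879
```

Emit:
send_rows --motion '[{"offset": [0, -0.2, 0], "turn": 0}, {"offset": [0, -0.4, 0], "turn": 0}, {"offset": [0, -0.4, 0], "turn": 0}]'

```text
t: 13.8
eef_pos: [0.4956, 0.0561, 0.2069]
ee_rot: [-3.141, 0.0, -1.603]
force: [-0.3, 0.4, 0.3]
width: 0.0872
```

Emit:
send_rows --motion '[{"offset": [0, -0.2, 0], "turn": 0}, {"offset": [0, -0.4, 0], "turn": 0}, {"offset": [0, -0.4, 0], "turn": 0}]'

```text
t: 14.1
eef_pos: [0.4996, 0.056, 0.2068]
ee_rot: [-3.141, -0.0, -1.603]
force: [-0.2, -0.2, -0.8]
width: 0.0875
```

Emit:
send_rows --motion '[{"offset": [0, -0.15, 0], "turn": 0}, {"offset": [0, -0.3, 0], "turn": 0}, {"offset": [0, -0.3, 0], "turn": 0}]'

```text
t: 14.4
eef_pos: [0.5026, 0.0559, 0.2069]
ee_rot: [-3.141, 0.0, -1.603]
force: [0.4, 0.3, -0.9]
width: 0.0875
```

Emit:
send_rows --motion '[{"offset": [0, -0.1, 0], "turn": 0}, {"offset": [0, -0.2, 0], "turn": 0}, {"offset": [0, -0.2, 0], "turn": 0}]'

```text
t: 14.7
eef_pos: [0.5045, 0.0559, 0.2068]
ee_rot: [-3.142, 0.0, -1.603]
force: [0.3, -1.0, -0.0]
width: 0.0874
```

Emit:
send_rows --motion '[{"offset": [0, -0.1, 0], "turn": 0}, {"offset": [0, -0.2, 0], "turn": 0}, {"offset": [0, -0.2, 0], "turn": 0}]'

```text
t: 15.0
eef_pos: [0.5065, 0.0558, 0.2069]
ee_rot: [-3.141, 0.0, -1.603]
force: [0.6, 0.2, 0.3]
width: 0.0879
```

```bash
cat >> h.py <<'E'
def sideblock(s,z=.034):
    x0,y0,x1,y1=300,170,350,215; hsv=cv2.cvtColor(s['frame'],cv2.COLOR_BGR2HSV)[y0:y1,x0:x1]
    m=((hsv[:,:,0]>40)&(hsv[:,:,0]<110)&(hsv[:,:,2]>40)&(hsv[:,:,1]>40)).astype(np.uint8); k,l,st,c=cv2.connectedComponentsWithStats(m); i=1+np.argmax(st[1:,4])
    cnt=max(cv2.findContours((l==i).astype(np.uint8),0,1)[0],key=len).reshape(-1,2)+[x0,y0]
    P=plane(s,cnt,z)[:,:2]*1000; r=cv2.minAreaRect(P.astype(np.float32)); print('side block',st[i,4],c[i]+[x0,y0],np.round(r[0],1),np.round(r[1],1),round(r[2],1),'xmax,ymax',P.max(0).round(1))
E
python3 - <<'E'
from h import *
sideblock(dict(np.load('pics/side_last.npz')))
s=load('side'); sideblock(s)
cv2.imwrite('pics/s4.png',cv2.resize(s['frame'][140:240,290:390],(600,600),interpolation=2))
E
```

```text
side block 6 [316.  194.5] [563.8  66.9] [15.5  2.9] 28.1 xmax,ymax [569.9  71.8]
side block 5 [322.  199.4] [573.4  36.6] [4.6 7.1] 65.0 xmax,ymax [577.6  40.2]
```

Run:
```python
from h import *
s=dict(np.load('pics/side_last.npz'))
g=s['frame'][180:208,300:350]
for r in g: print(''.join('#' if p[2]<110 and p[1]>p[2]-5 else ('o' if p[2]<150 else '.') for p in r.astype(int)))
```

```text
..........oooooooo###########o....................
........ooooo....oo###########o...................
.........oo......oo###########o...................
................oo############oo..................
.............oooo#############o...................
...oo.....oooo##############o#o...................
..ooo..ooo#oooo############ooo....................
o..oooo##oooooo############oo.....oo..............
oooo#ooooo.....o###########oooooo###o.............
##ooooo........oooo########oooo#####o.............
ooooo........oo##oo########ooooooo###o............
oo..........oo##oooo#######ooooooooo#o............
.........oooo##oooo#########o#oooooo##o...........
.......oooo.oo##ooo##########ooooooo###...........
...ooooo.....oo#oooo#######oo#####oo###o..........
ooooo........oo#oooooo###o##############o.........
oo...........oo#o..oooo###o#############o.........
.............oo#ooooooo##############oooo.........
..............o#oooo#############ooooo............
..............oooooo##########oooooo..............
...............ooooo######oooooo..................
...................oo##oooooo.....................
....................ooooo.........................
.....................o............................
..................................................
..................................................
..................................................
..................................................
```

Emit:
send_rows --motion '[{"offset": [0, -0.1, 0], "turn": 0}, {"offset": [0, -0.2, 0], "turn": 0}, {"offset": [0, -0.2, 0], "turn": 0}]'

```text
t: 15.35
eef_pos: [0.5082, 0.0556, 0.2068]
ee_rot: [3.141, -0.0, -1.603]
force: [-1.6, 0.2, 0.6]
width: 0.0875
```

Emit:
send_rows --motion '[{"offset": [0, -0.1, 0], "turn": 0}, {"offset": [0, -0.2, 0], "turn": 0}, {"offset": [0, -0.2, 0], "turn": 0}]'

```text
t: 15.65
eef_pos: [0.509, 0.0551, 0.2065]
ee_rot: [3.138, -0.001, -1.603]
force: [-7.6, 0.3, 5.3]
width: 0.0874
```

Run:
```python
from h import *
s=load('side'); print(get_state()['force'])
g=s['frame'][180:208,300:350]
for r in g[4:24]: print(''.join('#' if p[2]<110 and p[1]>p[2]-5 else ('o' if p[2]<150 else '.') for p in r.astype(int)))
```

```text
[-7.17061091  0.18723799  5.24407186]
........oo....ooo##############o..................
...ooo...ooooo##############oooo..................
.ooooooooooo#oo##############oo...................
o.oooooooooooooo############oo....ooo.............
oooo##oooo.....ooooo#######oooooo###o.............
#o#o#ooo.......oooooo#######oooo#####.............
#oooo.........o##ooo########ooooooo##o............
ooo..........o####ooo########ooooooo#oo...........
..........oooo###oooo#########ooo..o###...........
.......ooooo.oo##oo########ooooooooo###o..........
....ooooo.....o##ooo###ooooooooo##o#####o.........
oooooo........o#oooooooooooooo##########o.........
ooo...........o##ooooooooo##############oo........
..............oo#ooo##ooo############oooo.........
...............o#ooo#############ooooo............
...............o#ooo##########ooooo...............
................ooooo######ooooo..................
....................oo##ooooo.....................
....................oooooo........................
......................o...........................
```

Run:
```python
import numpy as np,cv2
s=np.load('pics/side_last.npz')['frame']; t=cv2.resize(s[130:230,285:385],(600,600),interpolation=cv2.INTER_CUBIC); cv2.imwrite('pics/s5.png',t)
```

```text
(no output)
```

View pics/s5.png

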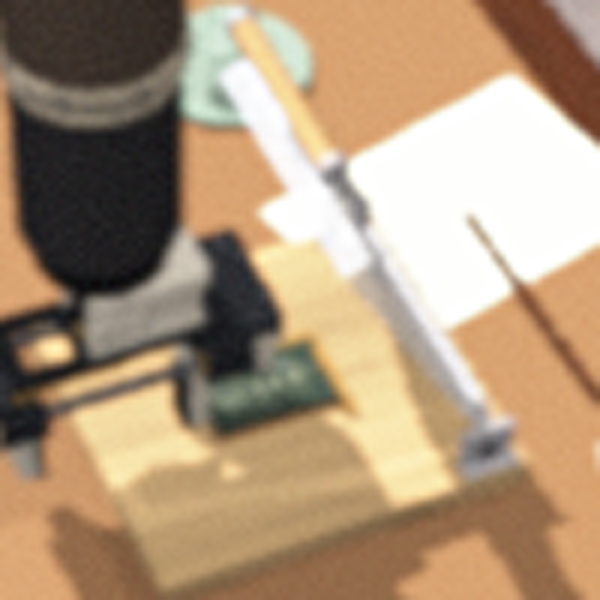

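Block is home: its far edge lies along the far strip (no gap at crop (335,385)) and the 7 N contact came from the strip. Backing off and going to look at the tag.

Emit:
send_rows --motion '[{"offset": [0, 0.8, 0], "turn": 0}, {"offset": [0, 1.5, -2], "turn": 0}, {"offset": [0, 1.5, -7], "turn": 8}, {"offset": [0, 1.5, -12], "turn": 16}, {"offset": [-3, 1.5, -15.5], "turn": 24}, {"offset": [-8, 1, -15.5], "turn": 32}, {"offset": [-13, -1, -15.5], "turn": 40}, {"offset": [-17, -3, -15.5], "turn": 48}]'

```text
t: 16.5
eef_pos: [0.5457, 0.2266, 0.3633]
ee_rot: [-3.142, 0.004, -2.445]
force: [1.6, 0.8, 0.1]
width: 0.0876
```

Run:
```python
from h import *
go(.559,.245,.36,-206.6)
```

```text
t 16.5 pos [0.5457 0.2266 0.3633] rpy [-180.      0.2  -140.12] q6 -1.6 F [1.6 0.8 0.1] w 0.0876 -> offset [-2.2   0.56  0.33] turn 66.5
```

Emit:
send_rows --motion '[{"offset": [-2.2, 0.6, 0.3], "turn": 66.5}, {"offset": [-2.2, 0.6, 0.3], "turn": 66.5}, {"offset": [-2.2, 0.6, 0.3], "turn": 66.5}, {"offset": [-2.2, 0.6, 0.3], "turn": 66.5}, {"offset": [-2.2, 0.6, 0.3], "turn": 66.5}, {"offset": [-2.2, 0.6, 0.3], "turn": 66.5}, {"offset": [-2.2, 0.6, 0.3], "turn": 66.5}, {"offset": [-2.2, 0.6, 0.3], "turn": 66.5}]' --hand 0.6

```text
t: 17.3
eef_pos: [0.5586, 0.2436, 0.3589]
ee_rot: [3.141, 0.001, 2.676]
force: [0.5, 0.2, -0.5]
width: 0.0703
```

Run:
```python
from h import *
d,c=plate('tag',(200,20,450,225),.005)
go(.433,.3083,.36,-206.6)
```

```text
tag px [328.4  83.9] 3372 rect [469.6 290.5] [49.6 78.4] 63.47 depth [[0.4697 0.2898 0.0051]] cam [0.486 0.28  0.339]
t 17.35 pos [0.5586 0.2436 0.3589] rpy [1.7995e+02 3.0000e-02 1.5304e+02] q6 -2.77 F [ 0.4 -0.6 -0. ] w 0.0701 -> offset [14.13  0.08 -0.12] turn -0.4
```

Emit:
send_rows --motion '[{"offset": [5, 0.1, 0], "turn": -0.4}, {"offset": [10, 0.1, 0], "turn": -0.4}, {"offset": [14.1, 0.1, 2], "turn": -0.4}, {"offset": [14.1, 0.1, 7], "turn": -0.4}, {"offset": [14.1, 0.1, 12], "turn": -0.4}, {"offset": [14.1, 0.1, 16], "turn": -0.4}, {"offset": [14.1, 0.1, 17.6], "turn": -0.4}, {"offset": [14.1, 0.1, 17.9], "turn": -0.4}]'

```text
t: 18.15
eef_pos: [0.4318, 0.306, 0.1784]
ee_rot: [-3.137, -0.001, 2.692]
force: [-9.1, -5.6, 19.3]
width: 0.0697
```

Emit:
send_rows --motion '[{"offset": [0, 0, 0], "turn": 0}, {"offset": [0, 0, 0], "turn": 0}, {"offset": [0, 0, 0], "turn": 0}, {"offset": [0, 0, 0], "turn": 0}, {"offset": [0, 0, 0], "turn": 0}]' --hand -1 --squeeze 40

```text
t: 18.65
eef_pos: [0.4329, 0.307, 0.1802]
ee_rot: [3.141, 0.0, 2.69]
force: [0.2, 0.7, 2.1]
width: 0.0469
```

Run:
```python
from h import *
go(.4329,.3089,.36,-206.53)
```

```text
t 18.65 pos [0.4329 0.307  0.1802] rpy [1.7994e+02 1.0000e-02 1.5410e+02] q6 -3.01 F [0.2 0.7 2.1] w 0.0469 -> offset [  0.08   0.19 -17.98] turn 0.6
```

Emit:
send_rows --motion '[{"offset": [0, 0, -0.5], "turn": 0}, {"offset": [0, 0, -2.5], "turn": 0}, {"offset": [0, 0, -6], "turn": 0}, {"offset": [0, 0, -10], "turn": -4}, {"offset": [0, 0, -12], "turn": -8}, {"offset": [0, 0, -12], "turn": -8}]'

```text
t: 19.25
eef_pos: [0.4333, 0.3074, 0.3037]
ee_rot: [3.136, 0.002, 2.831]
force: [-0.9, -1.3, -0.2]
width: 0.0471
```

Run:
```python
from h import *
go(.478,.0565,.28,-181.7)
d=load('wrist'); s=load('side'); a=d['frame'][150:350,180:480]
pc=np.array([.4696,.2905,.13]); T=np.linalg.inv(s['cam_to_world']); c=T[:3,:3]@pc+T[:3,3]; f=foc(s); u=int(s['cx']+f*c[0]/-c[2]); v=int(s['cy']-f*c[1]/-c[2])
im=np.zeros((400,800,3),np.uint8); im[:300,:450]=cv2.resize(a,(450,300)); im[:300,450:800]=cv2.resize(s['frame'][v-43:v+43,u-50:u+50],(350,300),interpolation=2)
cv2.imwrite('pics/g2.png',im)
# tag front end between pads, wrist: bright wood pixels in lower view
hsv=cv2.cvtColor(d['frame'],cv2.COLOR_BGR2HSV); m=(hsv[230:330,270:380,1]<90)&(hsv[230:330,270:380,2]>150); ys,xs=np.nonzero(m); print(m.sum(),ys.min()+230,xs.min()+270,xs.max()+270)
```

```text
t 19.25 pos [0.4333 0.3074 0.3037] rpy [1.7965e+02 1.4000e-01 1.6223e+02] q6 -2.87 F [-0.9 -1.3 -0.2] w 0.0471 -> offset [-11.91 -22.55   2.26] turn -16.1
155 235 270 379
```

Emit:
send_rows --motion '[{"offset": [-2, -4, 0], "turn": -4}, {"offset": [-4, -8, 0], "turn": -8}, {"offset": [-6.5, -12, 0], "turn": -12}, {"offset": [-9, -16.5, 1], "turn": -16}, {"offset": [-11, -20.5, 2], "turn": -16}, {"offset": [-11.9, -22.5, 2.2], "turn": -16}, {"offset": [-11.9, -22.5, 2.2], "turn": -16}]'

```text
t: 20.05
eef_pos: [0.4759, 0.0532, 0.276]
ee_rot: [-3.14, -0.004, 3.103]
force: [-1.0, 0.4, -0.1]
width: 0.0472
```

Run:
```python
from h import *
go(.5545,.0550,.223,-181.75)
```

```text
t 20.05 pos [0.4759 0.0532 0.276 ] rpy [-179.88   -0.22  177.81] q6 -2.13 F [-1.   0.4 -0.1] w 0.0472 -> offset [-7.87  0.49  5.27] turn -0.4
```

Emit:
send_rows --motion '[{"offset": [-2.5, 0.3, 1], "turn": -0.4}, {"offset": [-5, 0.5, 2.5], "turn": -0.4}, {"offset": [-7, 0.5, 4], "turn": -0.4}, {"offset": [-7.9, 0.5, 5.0], "turn": -0.4}, {"offset": [-7.9, 0.5, 5.2], "turn": -0.4}, {"offset": [-7.9, 0.5, 5.2], "turn": -0.4}]'

```text
t: 20.65
eef_pos: [0.555, 0.0585, 0.225]
ee_rot: [-3.141, -0.002, 3.115]
force: [-0.2, 0.2, -0.1]
width: 0.0473
```

Run:
```python
from h import *
go(.5550,.0551,.216,-181.75)
```

```text
t 20.65 pos [0.555  0.0585 0.225 ] rpy [-1.7995e+02 -1.3000e-01  1.7846e+02] q6 -2.05 F [-0.2  0.2 -0.1] w 0.0473 -> offset [-0.01 -0.34  0.9 ] turn 0.2
```

Emit:
send_rows --motion '[{"offset": [0, -0.2, 0.3], "turn": 0.2}, {"offset": [0, -0.35, 0.6], "turn": 0.2}, {"offset": [0, -0.35, 0.8], "turn": 0.2}, {"offset": [0, -0.35, 0.9], "turn": 0.2}, {"offset": [0, -0.35, 0.9], "turn": 0.2}]'

```text
t: 21.15
eef_pos: [0.5556, 0.0549, 0.2169]
ee_rot: [3.142, 0.0, 3.112]
force: [-0.3, 0.0, -0.4]
width: 0.0469
```

Run:
```python
from h import *
go(.5550,.0551,.214,-181.75)
```

```text
t 21.15 pos [0.5556 0.0549 0.2169] rpy [1.8000e+02 1.0000e-02 1.7828e+02] q6 -2.05 F [-0.3  0.  -0.4] w 0.0469 -> offset [0.06 0.02 0.29] turn 0.0
```

Emit:
send_rows --motion '[{"offset": [0, 0, 0.1], "turn": 0}, {"offset": [0, 0, 0.2], "turn": 0}, {"offset": [0, 0, 0.2], "turn": 0}]'

```text
t: 21.45
eef_pos: [0.5557, 0.055, 0.2147]
ee_rot: [-3.142, -0.0, 3.112]
force: [-0.3, 0.2, -0.4]
width: 0.0474
```

Emit:
send_rows --motion '[{"offset": [0, 0, 0.1], "turn": 0}, {"offset": [0, 0, 0.1], "turn": 0}, {"offset": [0, 0, 0.1], "turn": 0}]'

```text
t: 21.75
eef_pos: [0.5558, 0.055, 0.214]
ee_rot: [3.142, 0.0, 3.112]
force: [-1.6, -0.3, 2.9]
width: 0.0473
```

Emit:
send_rows --motion '[{"offset": [0, 0, 0], "turn": 0}, {"offset": [0, 0, 0], "turn": 0}, {"offset": [0, 0, 0], "turn": 0}]' --hand 0.35

```text
t: 22.05
eef_pos: [0.5558, 0.0549, 0.2137]
ee_rot: [-3.142, -0.0, 3.111]
force: [-1.3, 0.7, 0.5]
width: 0.0586
```

Emit:
send_rows --motion '[{"offset": [2, 0, 0], "turn": 0}, {"offset": [5, 0, -2], "turn": 0}, {"offset": [8, 0, -6], "turn": 0}, {"offset": [8, 0, -9], "turn": 0}]'

```text
t: 22.45
eef_pos: [0.4728, 0.0567, 0.3049]
ee_rot: [-3.141, -0.002, 3.112]
force: [0.9, 0.5, 0.2]
width: 0.059
```

Emit:
send_rows --motion '[{"offset": [0, 0, 0], "turn": -90}, {"offset": [0, 0, 0], "turn": -90}, {"offset": [0, 0, 0], "turn": -90}, {"offset": [0, 0, 0], "turn": -90}, {"offset": [0, 0, 0], "turn": -90}, {"offset": [0, 0, 0], "turn": -90}, {"offset": [0, 0, 0], "turn": -90}, {"offset": [0, 0, 0], "turn": -90}]' --hand 1

```text
t: 23.25
eef_pos: [0.4757, 0.0573, 0.3038]
ee_rot: [3.142, 0.0, -1.966]
force: [0.2, 0.1, -0.6]
width: 0.0877
```

Emit:
send_rows --motion '[{"offset": [0, 0, 0], "turn": -21.3}, {"offset": [0, 0, 0], "turn": -21.3}, {"offset": [0, 0, 0], "turn": -21.3}, {"offset": [0, 0, 0], "turn": -21.3}]'

```text
t: 23.65
eef_pos: [0.4757, 0.0573, 0.3038]
ee_rot: [3.141, -0.0, -1.599]
force: [-0.1, -0.3, -0.1]
width: 0.0877
```

Run:
```python
from h import *
go(.4921,.0564,.207,-91.85)
s=load('side')
cv2.imwrite('pics/s6.png',cv2.resize(s['frame'][130:230,285:385],(600,600),interpolation=2))
hsv=cv2.cvtColor(s['frame'],cv2.COLOR_BGR2HSV); g=hsv[178:210,305:350]
for r in g: print(''.join('#' if p[2]<120 and p[0]>25 else ('t' if p[1]<95 and p[2]>150 else '.') for p in r))
```

```text
t 23.65 pos [0.4757 0.0573 0.3038] rpy [179.99  -0.   -91.62] q6 -0.56 F [-0.1 -0.3 -0.1] w 0.0877 -> offset [ 0.04 -1.64  9.68] turn 0.2
.....tttttttttttttttttttttttttttttttttttttttt
....tttttttttttttttttttttttttttttttt.tttttttt
.#..tttttttttttttttttttttttttttttt..t.t.ttttt
....ttttttttttttttttttttttttt..t.ttt..ttttttt
....ttttttttttttttttttttttt.tt.t.t.t......ttt
....ttttttttttttttttttttttt.tt............ttt
...ttttttttttttttttttt..tttt...............tt
...ttttttttttttttttt...tttttt.......t..tttttt
....ttttttttttt.t.t...ttttttt......ttttttttt.
ttttttttttttt.tt..tttttttttttt.....tttttttttt
tttttttttttt..tttttttttttttttt.....tttttttttt
tttttttttt..ttttttttttttttttttt.....ttttt.ttt
ttttttt...tttttttttttttttttttttt.....tttttttt
tttt...tttttttttttttttttttttttttt....tttttttt
t......tttttttttttttttttttttttttt.....ttttttt
.......tttttttttttttttttttttttttt.....ttttttt
...ttttttttttttttttttttttttttttttt#....tttttt
tttttttttttttttttttttttttttttttttt#....tttttt
ttttttttttttttttttttttttttttttttt.......ttttt
ttttttttttttttttttttttttttttttt.........ttttt
tttttttttttttttttttttttttttt............ttttt
ttttttttttttttttttttttttt...............ttttt
tttttttttttttttttttttt............ttttttttttt
ttttttttttttttttttt............tttttttttttttt
tttttttttttttttt............ttttttttttttttttt
ttttttttttttt............tttttttttttttttttttt
tttttttttttttt.......tttttttttttttttttttttttt
ttttttttttttttt...ttttttttttttttttttttttttttt
ttttttttttttttttttttttttttttttttttttttttttttt
ttttttttttttttttttttttttttttttttttttttttttttt
ttttttttttttttttttttttttttttttttttttttttttttt
ttttttttttttttttttttttttttttttttttttttttttttt
```

Emit:
send_rows --motion '[{"offset": [0, 0, 4], "turn": 0.2}, {"offset": [0, 0, 7.5], "turn": 0.2}, {"offset": [0, 0, 9.4], "turn": 0.2}, {"offset": [0, 0, 9.7], "turn": 0.2}, {"offset": [0.05, -0.6, 9.7], "turn": 0.2}, {"offset": [0.05, -1.1, 9.7], "turn": 0.2}, {"offset": [0.05, -1.4, 9.7], "turn": 0.2}, {"offset": [0.05, -1.7, 9.7], "turn": 0.2}]'

```text
t: 24.5
eef_pos: [0.4935, 0.0564, 0.2078]
ee_rot: [-3.14, 0.001, -1.604]
force: [-0.2, -0.1, -0.1]
width: 0.0876
```

Emit:
send_rows --motion '[{"offset": [0, -0.2, 0], "turn": 0}, {"offset": [0, -0.4, 0], "turn": 0}, {"offset": [0, -0.6, 0], "turn": 0}, {"offset": [0, -0.8, 0], "turn": 0}, {"offset": [0, -0.9, 0], "turn": 0}, {"offset": [0, -1.0, 0], "turn": 0}, {"offset": [0, -1.1, 0], "turn": 0}]'

```text
t: 25.2
eef_pos: [0.5038, 0.056, 0.2068]
ee_rot: [3.141, -0.0, -1.603]
force: [-0.0, -0.2, 0.3]
width: 0.0878
```

Emit:
send_rows --motion '[{"offset": [0, -0.1, 0], "turn": 0}, {"offset": [0, -0.2, 0], "turn": 0}, {"offset": [0, -0.25, 0], "turn": 0}, {"offset": [0, -0.3, 0], "turn": 0}, {"offset": [0, -0.3, 0], "turn": 0}]'

```text
t: 25.7
eef_pos: [0.5068, 0.0559, 0.2068]
ee_rot: [3.142, -0.0, -1.603]
force: [0.8, -0.9, -0.3]
width: 0.0879
```

Emit:
send_rows --motion '[{"offset": [0, -0.05, 0], "turn": 0}, {"offset": [0, -0.1, 0], "turn": 0}, {"offset": [0, -0.15, 0], "turn": 0}, {"offset": [0, -0.2, 0], "turn": 0}, {"offset": [0, -0.2, 0], "turn": 0}]'

```text
t: 26.2
eef_pos: [0.5085, 0.0557, 0.2067]
ee_rot: [3.141, -0.0, -1.603]
force: [-1.8, 0.9, 1.6]
width: 0.0874
```

Emit:
send_rows --motion '[{"offset": [0, -0.05, 0], "turn": 0}, {"offset": [0, -0.1, 0], "turn": 0}, {"offset": [0, -0.1, 0], "turn": 0}]'

```text
t: 26.5
eef_pos: [0.5089, 0.0555, 0.2066]
ee_rot: [3.139, -0.001, -1.604]
force: [-5.6, 0.5, 3.1]
width: 0.0877
```

Emit:
send_rows --motion '[{"offset": [0, 0.8, 0], "turn": 0}, {"offset": [0, 1.5, -2], "turn": 0}, {"offset": [-1, 3, -6], "turn": 0}, {"offset": [-4, 5, -10], "turn": 0}, {"offset": [-7, 5, -12], "turn": 0}, {"offset": [-9, 5, -12], "turn": 0}, {"offset": [-9, 5, -12], "turn": 0}]'

```text
t: 27.2
eef_pos: [0.4629, 0.1496, 0.3283]
ee_rot: [-3.138, 0.003, -1.601]
force: [-0.6, -0.1, -0.7]
width: 0.0877
```

Run:
```python
from h import *
go(.61,.054,.42,-91.7)
d=load('wrist'); s=load('side')
def proj(p):
    T=np.linalg.inv(d['cam_to_world']); c=(T[:3,:3]@p+T[:3,3])*[1,-1,-1]; th=np.arccos(c[2]/np.linalg.norm(c)); ph=c[:2]/np.linalg.norm(c[:2]); return np.array([d['cx'],d['cy']])+foc(d)*th*ph
u,v=proj(np.array([.606,.053,.036])).astype(int); print(u,v)
im=np.zeros((600,800,3),np.uint8); 
def crop(f,u,v,hw,hh):
    x0=min(max(u-hw,0),640-2*hw); y0=min(max(v-hh,0),400-2*hh); print('crop',x0,y0); return f[y0:y0+2*hh,x0:x0+2*hw]
im[:,:400]=cv2.resize(crop(d['frame'],u,v,50,75),(400,600),interpolation=2)
im[:,400:]=cv2.resize(crop(s['frame'],330,185,35,52),(400,600),interpolation=2)
cv2.imwrite('pics/chk.png',im)
```

```text
t 27.2 pos [0.4629 0.1496 0.3283] rpy [-1.7979e+02  1.7000e-01 -9.1720e+01] q6 -0.75 F [-0.6 -0.1 -0.7] w 0.0877 -> offset [  9.09 -15.02  -9.15] turn -0.0
172 97
crop 122 22
crop 295 133
```

View pics/chk.png

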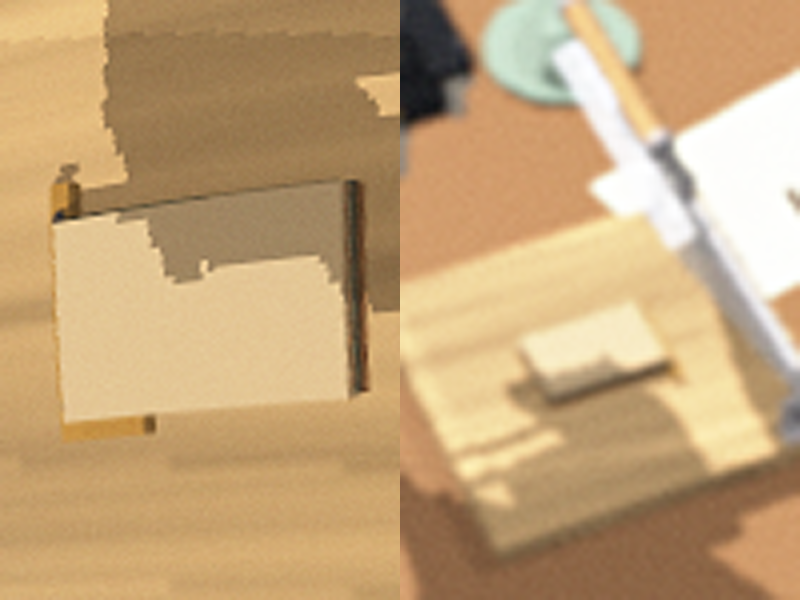

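Wrist crop: the tag covers the block completely and all edges look flush. Brass strips hug the far left corner at (60,200) and (105,428). Next I measure the handle for gripping.

Run:
```python
from h import *
for n,bx in(('side',(300,110,390,240)),('top',(262,120,348,200))):
    d=load(n) if n=='top' else dict(np.load('pics/side_last.npz'))
    u,v=np.meshgrid(range(bx[0],bx[2]),range(bx[1],bx[3])); uv=np.c_[u.ravel(),v.ravel()]
    P=depthpt(d,uv); b=d['frame'][uv[:,1],uv[:,0]].astype(int)
    w=(P[:,2]>.24)&(P[:,2]<.29)&(b[:,2]-b[:,0]>35); print(n,w.sum(),np.percentile(P[w],[5,50,95],axis=0).round(4).tolist() if w.any() else '')
for a in(1.10,1.085,1.075,1.06): print(a,(.5957+.11-.245*np.cos(a)+.03*np.sin(a)).round(4),(.039+.245*np.sin(a)+.03*np.cos(a)).round(4))
go(.616,.053,.46,-91.7)
```

```text
side 123 [[0.555, 0.0018, 0.2582], [0.6142, 0.0553, 0.2733], [0.6226, 0.111, 0.2784]]
top 176 [[0.6127, 0.0024, 0.2681], [0.6197, 0.0602, 0.2747], [0.6274, 0.1106, 0.2793]]
1.1 0.6213 0.271
1.085 0.6178 0.2697
1.075 0.6155 0.2688
1.06 0.6121 0.2674
t 27.35 pos [0.4624 0.1472 0.3266] rpy [179.99  -0.   -91.85] q6 -0.75 F [ 0.4 -0.4 -0.3] w 0.0877 -> offset [  8.92 -15.65 -13.34] turn -0.1
```

Emit:
send_rows --motion '[{"offset": [0, 0, -5], "turn": 0}, {"offset": [0, 0, -10], "turn": 0}, {"offset": [1.5, -2, -14], "turn": 0}, {"offset": [4, -5.5, -15.3], "turn": 0}, {"offset": [6.5, -9.5, -15.3], "turn": 0}, {"offset": [8.5, -13.5, -15.3], "turn": 0}, {"offset": [8.8, -15.7, -15.3], "turn": 0}, {"offset": [8.8, -15.7, -15.3], "turn": 0}]' --hand 0.25

```text
t: 28.15
eef_pos: [0.6191, 0.0523, 0.4773]
ee_rot: [3.139, -0.002, -1.607]
force: [-0.9, 0.2, -0.3]
width: 0.0548
```

Run:
```python
from h import *
go(.617,.054,.428,-91.7)
```

```text
t 28.15 pos [0.6191 0.0523 0.4773] rpy [ 1.7983e+02 -9.0000e-02 -9.2080e+01] q6 -0.43 F [-0.9  0.2 -0.3] w 0.0548 -> offset [-0.17  0.2   4.93] turn -0.4
```

Emit:
send_rows --motion '[{"offset": [-0.1, 0.2, 1.5], "turn": -0.3}, {"offset": [-0.1, 0.2, 3.5], "turn": -0.3}, {"offset": [-0.1, 0.2, 4.7], "turn": -0.3}, {"offset": [-0.1, 0.2, 4.8], "turn": -0.3}]'

```text
t: 28.55
eef_pos: [0.614, 0.0551, 0.4299]
ee_rot: [3.138, -0.001, -1.598]
force: [-0.3, -0.6, 0.2]
width: 0.055
```

Emit:
send_rows --motion '[{"offset": [0, 0, 0], "turn": 0}, {"offset": [0, 0, 0], "turn": 0}, {"offset": [0, 0, 0], "turn": 0}, {"offset": [0, 0, 0], "turn": 0}, {"offset": [0, 0, 0], "turn": 0}]' --hand -1 --squeeze 20

```text
t: 29.05
eef_pos: [0.6151, 0.0554, 0.4322]
ee_rot: [-3.14, 0.0, -1.598]
force: [4.8, -0.1, -2.9]
width: 0.0204
```

```bash
cat > arc.py <<'E'
from h import *
s=get_state(); p=s['eef_pos']; M=R.from_euler('xyz',s['ee_rot']).as_matrix()
H=lambda a:np.array([-.245*np.cos(a)+.03*np.sin(a),0,.245*np.sin(a)+.03*np.cos(a)])
import sys; a0=float(sys.argv[1])
Rp=R.from_euler('z',-1.7,degrees=True).as_matrix()
for a in np.arange(a0,-.001,-.09): print(round(a,3),((M.T@Rp@(H(a)-H(a0)))*100).round(2).tolist())
print(p.round(4),s['force'].round(1),s['width'])
E
python3 arc.py 1.08
```

```text
1.08 [0.0, 0.0, 0.0]
0.99 [-0.0, 2.03, 0.89]
0.9 [-0.01, 3.98, 1.96]
0.81 [-0.01, 5.82, 3.2]
0.72 [-0.02, 7.55, 4.6]
0.63 [-0.02, 9.14, 6.15]
0.54 [-0.02, 10.58, 7.84]
0.45 [-0.02, 11.87, 9.65]
0.36 [-0.03, 12.99, 11.56]
0.27 [-0.03, 13.93, 13.58]
0.18 [-0.03, 14.69, 15.66]
0.09 [-0.03, 15.26, 17.81]
0.0 [-0.03, 15.63, 20.0]
[0.6151 0.0554 0.4322] [ 4.8 -0.1 -2.9] 0.020364291920929922
```

Emit:
send_rows --motion '[{"offset": [0, 0.5, 0.2], "turn": 0}, {"offset": [0, 1.2, 0.5], "turn": 0}, {"offset": [0, 2.0, 0.9], "turn": 0}, {"offset": [0, 3.0, 1.4], "turn": 0}, {"offset": [0, 4.0, 2.0], "turn": 0}, {"offset": [0, 4.9, 2.6], "turn": 0}, {"offset": [0, 5.8, 3.2], "turn": 0}, {"offset": [0, 5.8, 3.2], "turn": 0}]'

```text
t: 29.85
eef_pos: [0.5551, 0.0572, 0.3986]
ee_rot: [3.139, 0.001, -1.598]
force: [-1.2, 5.3, -4.0]
width: 0.0151
```

```bash
python3 arc.py 0.81
```

```text
0.81 [0.0, 0.0, 0.0]
0.72 [-0.0, 1.72, 1.41]
0.63 [-0.01, 3.3, 2.96]
0.54 [-0.01, 4.74, 4.66]
0.45 [-0.01, 6.02, 6.47]
0.36 [-0.01, 7.13, 8.39]
0.27 [-0.01, 8.07, 10.41]
0.18 [-0.01, 8.82, 12.5]
0.09 [-0.01, 9.38, 14.65]
0.0 [-0.01, 9.74, 16.84]
[0.5551 0.0572 0.3986] [-1.2  5.3 -4. ] 0.015131411990236869
```

Emit:
send_rows --motion '[{"offset": [0.1, 0.9, 0.7], "turn": 0}, {"offset": [0.1, 1.7, 1.4], "turn": 0}, {"offset": [0.1, 2.5, 2.2], "turn": 0}, {"offset": [0.1, 3.3, 3.0], "turn": 0}, {"offset": [0.1, 4.7, 4.7], "turn": 0}, {"offset": [0.1, 6.0, 6.5], "turn": 0}, {"offset": [0.1, 7.1, 8.4], "turn": 0}, {"offset": [0.1, 7.1, 8.4], "turn": 0}]'

```text
t: 30.65
eef_pos: [0.4857, 0.0585, 0.3142]
ee_rot: [-3.14, 0.001, -1.598]
force: [8.9, 5.5, -11.1]
width: 0.0152
```

```bash
python3 arc.py 0.36
```

```text
0.36 [0.0, 0.0, 0.0]
0.27 [0.0, 0.94, 2.01]
0.18 [0.0, 1.7, 4.1]
0.09 [0.0, 2.27, 6.25]
0.0 [0.0, 2.64, 8.44]
[0.4857 0.0585 0.3142] [  8.9   5.5 -11.1] 0.015231330848609753
```

Emit:
send_rows --motion '[{"offset": [0, 0.3, 1.1], "turn": 0}, {"offset": [0, 0.7, 2.1], "turn": 0}, {"offset": [0, 1.1, 3.1], "turn": 0}, {"offset": [0, 1.45, 4.2], "turn": 0}, {"offset": [0, 1.8, 5.3], "turn": 0}, {"offset": [0, 2.05, 6.35], "turn": 0}, {"offset": [0, 2.05, 6.35], "turn": 0}]'

```text
t: 31.35
eef_pos: [0.4655, 0.0591, 0.2515]
ee_rot: [-3.141, 0.001, -1.598]
force: [4.1, 6.0, -6.6]
width: 0.0153
```

```bash
python3 arc.py 0.09
```

```text
0.09 [0.0, 0.0, 0.0]
0.0 [0.0, 0.37, 2.19]
[0.4655 0.0591 0.2515] [ 4.1  6.  -6.6] 0.015266002565537874
```

Emit:
send_rows --motion '[{"offset": [0, 0.1, 0.6], "turn": 0}, {"offset": [0, 0.2, 1.1], "turn": 0}, {"offset": [0, 0.25, 1.5], "turn": 0}, {"offset": [0, 0.3, 1.8], "turn": 0}, {"offset": [0, 0.3, 2.0], "turn": 0}, {"offset": [0, 0.3, 2.0], "turn": 0}]'

```text
t: 31.95
eef_pos: [0.4628, 0.0591, 0.2335]
ee_rot: [-3.141, 0.0, -1.597]
force: [-3.1, 5.4, 12.7]
width: 0.0153
```

Emit:
send_rows --motion '[{"offset": [0, 0, 0.15], "turn": 0}, {"offset": [0, 0, 0.3], "turn": 0}, {"offset": [0, 0, 0.3], "turn": 0}]'

```text
t: 32.25
eef_pos: [0.4628, 0.0587, 0.2313]
ee_rot: [-3.141, -0.0, -1.597]
force: [-5.8, 2.6, 23.5]
width: 0.015
```

Emit:
send_rows --motion '[{"offset": [0, 0, 0.1], "turn": 0}, {"offset": [0, 0, 0.15], "turn": 0}, {"offset": [0, 0, 0.15], "turn": 0}, {"offset": [0, 0, 0.15], "turn": 0}, {"offset": [0, 0, 0.15], "turn": 0}, {"offset": [0, 0, 0.15], "turn": 0}, {"offset": [0, 0, 0.15], "turn": 0}]' --squeeze 40

```text
t: 32.95
eef_pos: [0.4627, 0.0587, 0.2312]
ee_rot: [-3.14, -0.0, -1.596]
force: [-13.2, 2.8, 43.9]
width: 0.0147
```

Emit:
send_rows --motion '[{"offset": [0, 0, 0], "turn": 0}, {"offset": [0, 0, 0], "turn": 0}, {"offset": [0, 0, 0], "turn": 0}, {"offset": [0, 0, 0], "turn": 0}, {"offset": [0, 0, 0], "turn": 0}]'

```text
t: 33.45
eef_pos: [0.4627, 0.0587, 0.2312]
ee_rot: [-3.14, -0.0, -1.596]
force: [-13.4, 2.5, 43.9]
width: 0.0147
```

Emit:
send_rows --motion '[{"offset": [0, 0, -0.2], "turn": 0}, {"offset": [0, 0, -0.4], "turn": 0}, {"offset": [0, 0, -0.4], "turn": 0}]'

```text
t: 33.75
eef_pos: [0.4628, 0.0586, 0.2322]
ee_rot: [-3.141, 0.0, -1.598]
force: [3.5, 1.3, 0.2]
width: 0.0147
```

Emit:
send_rows --motion '[{"offset": [0, 0, 0], "turn": 0}, {"offset": [0, 0, 0], "turn": 0}, {"offset": [0, 0, 0], "turn": 0}, {"offset": [0, 0, 0], "turn": 0}]' --hand -0.2

```text
t: 34.15
eef_pos: [0.4619, 0.0583, 0.2315]
ee_rot: [3.14, -0.001, -1.598]
force: [0.9, 0.1, -0.3]
width: 0.0341
```

Emit:
send_rows --motion '[{"offset": [0, 0, -1.5], "turn": 0}, {"offset": [0, 0, -4], "turn": 0}, {"offset": [0, 0, -8], "turn": 0}, {"offset": [0, 0, -13], "turn": 0}, {"offset": [0, 0, -17], "turn": 0}, {"offset": [5, 0, -20], "turn": 0}, {"offset": [10, 0, -20], "turn": 0}, {"offset": [15, 0, -20], "turn": 0}]'

```text
t: 34.95
eef_pos: [0.458, -0.0853, 0.4333]
ee_rot: [-3.139, 0.001, -1.596]
force: [1.4, -0.4, -0.7]
width: 0.0354
```

Run:
```python
from h import *
go(.4,.05,.4,-91.7)
for n,bx in(('side',(280,110,390,260)),('top',(255,120,355,230))):
    d=load(n); u,v=np.meshgrid(range(bx[0],bx[2]),range(bx[1],bx[3])); uv=np.c_[u.ravel(),v.ravel()]
    P=depthpt(d,uv); w=(P[:,2]>.06)&(P[:,2]<.12)&(P[:,0]>.44)&(P[:,0]<.5)&(P[:,1]>0)&(P[:,1]<.11); print(n,w.sum(),np.percentile(P[w],[5,50,95],axis=0).round(4).tolist() if w.any() else '')
    if n=='side': a=cv2.resize(d['frame'][140:240,275:375],(400,400),interpolation=2)
    else: b=cv2.resize(d['frame'][135:225,260:350],(400,400),interpolation=2)
cv2.imwrite('pics/end.png',np.hstack([a,b]))
```

```text
t 34.95 pos [ 0.458  -0.0853  0.4333] rpy [-1.7985e+02  4.0000e-02 -9.1450e+01] q6 -0.27 F [ 1.4 -0.4 -0.7] w 0.0354 -> offset [-13.38   6.14   3.32] turn 0.3
side 101 [[0.4515, 0.0079, 0.0671], [0.4569, 0.0493, 0.0736], [0.466, 0.0945, 0.0788]]
top 0
```

View pics/end.png

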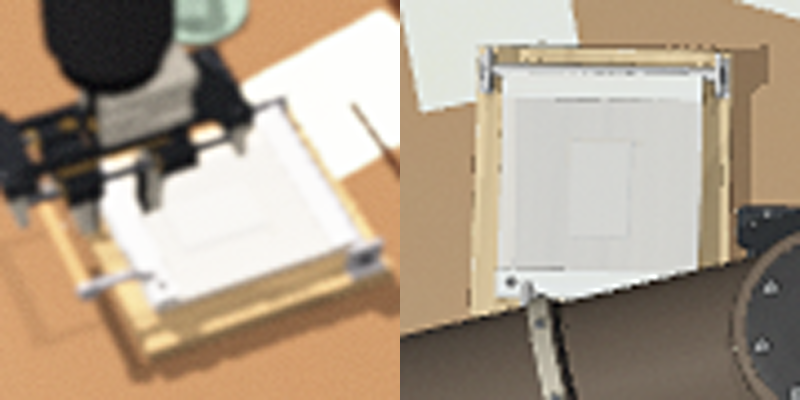

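```bash
python3 -c "
from station import *
print(job_done(), get_state()['t'])"
```

```text
the job is handed in; nothing more can be done
the job is handed in; nothing more can be done
```

The lino block and the plywood tag are stacked in the press, the platen is closed on them, and I handed the job in at about 35 s of the 72 s limit.

**What I did**
- **Platen:** I first pushed it a little further open by its handle to make room for the gripper.
- **Block:** I laid it carved face up on the bed, moved it against the side strip, then pushed it against the far strip until the contact force reached about 7 N.
- **Tag:** I laid the plain cream tag on the block and pushed its near end level with the block's.
- **Pressing:** I swung the platen down by the handle, pressed it for more than a second, let go and moved the arm clear. The force was about 24 N at first, then 44 N for at least 0.5 s. The fingers applied it through the handle and the gripper's body touched nothing; it is over the 40 N set for arm or gripper body, if finger force counts there.

**Last checks**
- **Before closing:** the wrist picture showed the tag covering the whole block, with edges looking flush and both sitting in the corner of the strips.
- **After closing:** the platen looked level, with its bar about 68–70 mm above the table (69 mm expected when closed). Through the clear sheet the tag showed in place.
- **Gripper:** it was empty and touching nothing.

**What disagreed**
- **Cameras:** the side camera read about 3–5 mm off the top and wrist cameras, so I relied on the wrist camera and on contact forces.
- **Finger reach:** the block met the far strip about 8 mm later than I worked out from the finger size; a picture confirmed it was home.
- **Final view:** the arm hid part of the handle in the last top view, so the bar's height comes from the side camera only.

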